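# Change the batch in a vibrating tumbler and start it

## Robot

A 6-joint arm with a two-finger parallel gripper is mounted at the origin on the work surface. World frame = base frame: x ahead of the robot, y to its left, z up, the work surface at z = 0. Lengths are in m, angles in rad, forces in N, time in s.
With the tool pointing down it reaches from about 0.325 to 0.9 m from the base axis. Payload 3.5 kg.
Tool frame: the origin (TCP) lies on the mounting face of the last link; the fingertips stand 173 mm ahead of it and the grasp point (between the pads) lies 155 mm ahead of it; z points along the fingers, y is the line along which they close (so a half turn about z gives the same grasp; the last joint's range is limited). The gripper opens to 85 mm and grips with 20 to 120 N. Pads are 22 mm wide; open, the fingers measure 114 mm over their backs; the gripper's body (76 mm by 85 mm) begins 54 mm behind the grasp point. The pads swing forward as they close: fully open they stand 13 mm farther back than shut.
Start: joints at [1.22, 0.276, -0.026, 1.268, 0, 1.467], TCP at [0.153, 0.606, 0.405] pointing down, gripper open.
Joint ranges: [-3.12, 3.12], [-0.85, 1.88], [-1.08, 1.24], [-1.95, 2.15], [-1.57, 1.53], [-3.14, 3.14]. Speed limits (rad/s): [2.57, 2.57, 3.14, 3.14, 3.14, 3.14].

## Interface

Orientations are given as a unit quaternion [w, x, y, z].
In Python, from rig import env gives the robot as it stands.
- The arm moves only by the shell command python3 -m pendant 'ROWS'. ROWS is a JSON object of lists of equal length, an entry for each row: "dr": the turn, a rotation vector about the tool's x, y, z in units of 6 degrees (1.0 is 6 degrees), a list of three; "offset": the shift along the tool's x, y, z in units of 40 mm (1.0 is 40 mm), a list of three; "fingers": the closure, from 0 (fully open) to 1 (shut). A call has exactly 10 rows; each row shifts and turns the commanded pose from where the row before left it, along the tool's axes as they then stand; what a row does not reach is not made up. A row lasts 1/12 s, in which the tool goes at most 41.7 mm and 7.16 degrees, less where a joint would pass 70% of its speed; a pose out of reach is approached as far as the arm can. A call is refused whole if a number of a shift passes 1 or a number of a turn 1, either way. A call with a gripper value outside its range is refused whole. The fingers move at their own pace and stop on an object; the grip force is fixed at half the most. Time passes only in rows, so rows that do not move let the fingers close, or fill a call up. It gives the time, the measured TCP pose, the force, the opening and the grip force at its end, in the units of the state.
- env.sense(): the state, without advancing time (a new reading comes with each control period).
- env.read_camera(name): name is "side" or "top" or "wrist"; returns the picture (384x512x3 uint8, red, green, blue); there is no depth.
- env.camera_params(name): a dict with "camera_matrix" (3x3 intrinsics, pixels), "origin" and "attitude" of the camera in the world. Camera axes: x right, y down, z forward; pixel columns grow to the right and rows downward; lengths in m; the calibration is good to about 2 mm. A picture is of the moment at which its call begins: read the wrist's pose just before it. camera_params takes no time and is no camera call; for the wrist camera it gives the pose at the moment of the call.
- env.finish_job(): hands the job in; it is judged then, once.
The state is a dict: "clock": time; "qpos": joint angles; "joint_velocities": joint speeds; "joint_efforts": joint torques, N m; "position": TCP position; "ee_rot": TCP orientation; "wrist_force": force on the tool from outside, world axes, zero at the start; "torque": the same for the moment, N m; "gripper_width": finger opening in m; "grip_force": force on a finger pad.
Only numpy, scipy, OpenCV 4.12 (cv2) and the standard library are available. Lean on these libraries where they do the work, as an engineer would, in place of code of your own. Each camera call takes 0.05 s, during which the arm holds its last target. There are 200 camera calls.

## Task

Change over the batch in the tumbler: lift its loose lid off and lay it knob up on the cork mat, then take the round clay plinths out of its bowl and put them in the plywood tray and put every square plinth from the paper sheet into the bowl. When all are in, set the lid back on the bowl so that it sits fully home and level on the rim, and only then press the start button fully down and let it come back up. Leave the jar, mallet, plaster mould and brush where they are.

Things in the scene. Friction and masses are not known exactly. Their poses are not given: they have to be found in the camera images.
- tumbler: Vibrating tumbler, fixed: a grey box 190 x 270 x 50 mm with an open round steel bowl standing on it and a push button beside the bowl. Origin at table level on the bowl's axis, z up; the box reaches 100 mm to its +y side and 170 mm to its -y side of that axis. The bowl is straight-walled: outer diameter 170 mm, inner 160 mm, inner floor 56 mm and rim 108 mm above the table, so 52 mm deep. The button is on the -y side, 135 mm from the axis. It varies in place and yaw.
- bowl_rim (a point): Centre of the bowl's mouth, at rim height (108 mm above the table); axes as the tumbler's.
- start (a joint): Travel of the start button: 0 up, 0.006 (m) fully down; spring return, fully down takes about 5 N.
- start_top (a point): Centre of the top of the button (black cap 32 mm in diameter in a low steel housing); it is pressed straight down.
- lid: Loose round aluminium lid, about 0.28 kg, seated on the bowl at the start. Origin at the centre of its underside, z up through the knob. From below: a locating boss 153 mm in diameter and 7 mm high, a disc 180 mm in diameter and 6 mm thick, a round black knob 24 mm in diameter and 32 mm high (from 13 to 45 mm above the origin). Seated, the boss is inside the bowl (3.5 mm to spare all round) and the disc lies on the rim, so the origin is 7 mm below the rim.
- mat: Fixed square cork mat 180 x 180 x 4 mm on the table, the resting place for the lid. Origin at the centre of its underside.
- tray: Fixed open plywood tray 130 (its x) x 170 (its y) x 25 mm, walls and floor 6 mm. Origin at the centre of its underside, on the table.
- sheet: Fixed sheet of paper 170 (its x) x 190 (its y) mm, 2 mm thick, on which the square plinths stand at the start. Origin at the centre of its underside.
- square1: Square plinth of red-brown fired clay, about 60 g: a block 34 x 34 x 28 mm with a smaller step 24 x 24 x 8 mm on top, 36 mm high in all. Origin at the centre of its underside, z up, x and y square to its sides. Three or four are present, standing on the paper sheet at the start.
- square2: Square plinth of red-brown fired clay, about 60 g: a block 34 x 34 x 28 mm with a smaller step 24 x 24 x 8 mm on top, 36 mm high in all. Origin at the centre of its underside, z up, x and y square to its sides. Three or four are present, standing on the paper sheet at the start.
- square3: Square plinth of red-brown fired clay, about 60 g: a block 34 x 34 x 28 mm with a smaller step 24 x 24 x 8 mm on top, 36 mm high in all. Origin at the centre of its underside, z up, x and y square to its sides. Three or four are present, standing on the paper sheet at the start.
- square4: Square plinth of red-brown fired clay, about 60 g: a block 34 x 34 x 28 mm with a smaller step 24 x 24 x 8 mm on top, 36 mm high in all. Origin at the centre of its underside, z up, x and y square to its sides. Three or four are present, standing on the paper sheet at the start.
- round1: Round plinth of red-brown fired clay, about 50 g: a disc 34 mm in diameter and 28 mm high with a smaller step 24 mm in diameter and 8 mm high on top, 36 mm high in all. Origin at the centre of its underside, z up. Two or three are present, standing in the bowl at the start.
- round2: Round plinth of red-brown fired clay, about 50 g: a disc 34 mm in diameter and 28 mm high with a smaller step 24 mm in diameter and 8 mm high on top, 36 mm high in all. Origin at the centre of its underside, z up. Two or three are present, standing in the bowl at the start.
- round3: Round plinth of red-brown fired clay, about 50 g: a disc 34 mm in diameter and 28 mm high with a smaller step 24 mm in diameter and 8 mm high on top, 36 mm high in all. Origin at the centre of its underside, z up. Two or three are present, standing in the bowl at the start.
- jar: Closed white plastic jar, 70 mm in diameter and 100 mm high, standing; leave alone. Origin at the centre of its underside.
- mallet: Wooden mallet lying down, head 110 mm long and 48 mm thick, handle about 190 mm; leave alone. Origin under the middle of the head, handle along its +x.
- mould: Half of a white plaster mould, 110 x 150 mm and 65 mm high, heavy; leave alone. Origin at the centre of its underside.
- brush: Brush lying beyond the work, about 200 mm long; leave alone. Origin under its middle.
Mind the look-alikes: they are no part of the job. What is shaped like the square4 but blue is not meant. What is shaped like the square2 but purple is not meant.

How it is judged:
On the way, in this order (a step that is already met when the one before it is completed fails the run):
1. the lid lies knob up on the cork mat (horizontal distance between lid and mat below 0.05 m and height (world z) of lid below 0.012 m and angle between lid's own z axis and vertical below 0.06 rad), for 0.2 s.
2. every round plinth is in the tray and every square plinth is in the bowl (horizontal distance between each of square1, square2, square3, square4 and bowl_rim below 0.075 m and z of square1 in the frame of bowl_rim between -0.06 and -0.008 m and z of square2 in the frame of bowl_rim between -0.06 and -0.008 m and z of square3 in the frame of bowl_rim between -0.06 and -0.008 m and z of square4 in the frame of bowl_rim between -0.06 and -0.008 m and x of round1 in the frame of tray between -0.062 and 0.062 m and y of round1 in the frame of tray between -0.082 and 0.082 m and x of round2 in the frame of tray between -0.062 and 0.062 m and y of round2 in the frame of tray between -0.082 and 0.082 m and x of round3 in the frame of tray between -0.062 and 0.062 m and y of round3 in the frame of tray between -0.082 and 0.082 m and height (world z) of each of round1, round2, round3 below 0.035 m), for 0.2 s.
3. the lid sits seated and level on the rim, the squares still in the bowl (horizontal distance between lid and bowl_rim below 0.006 m and z of lid in the frame of bowl_rim below -0.0045 m and angle between lid's own z axis and vertical below 0.025 rad and horizontal distance between each of square1, square2, square3, square4 and bowl_rim below 0.075 m and z of square1 in the frame of bowl_rim between -0.06 and -0.008 m and z of square2 in the frame of bowl_rim between -0.06 and -0.008 m and z of square3 in the frame of bowl_rim between -0.06 and -0.008 m and z of square4 in the frame of bowl_rim between -0.06 and -0.008 m), for 0.3 s.
4. the start button is pressed fully down with the lid seated (horizontal distance between lid and bowl_rim below 0.006 m and z of lid in the frame of bowl_rim below -0.0045 m and angle between lid's own z axis and vertical below 0.025 rad and value of joint start above 0.005 m), for 0.05 s.
At the end, for the whole second after the job is handed in: Squares in the bowl (within 75 mm of its axis, 8 mm or more below the rim), rounds in the tray; lid within 6 mm of the bowl axis, its underside 4.5 mm or more below the rim, tilt under 0.025 rad; button back up (under 1.5 mm); all at rest (all of step 3 and x of round1 in the frame of tray between -0.062 and 0.062 m and y of round1 in the frame of tray between -0.082 and 0.082 m and x of round2 in the frame of tray between -0.062 and 0.062 m and y of round2 in the frame of tray between -0.082 and 0.082 m and x of round3 in the frame of tray between -0.062 and 0.062 m and y of round3 in the frame of tray between -0.082 and 0.082 m and height (world z) of each of round1, round2, round3 below 0.035 m and value of joint start below 0.0015 m and linear speed of lid below 0.02 m/s and linear speed of each of square1, square2, square3, square4, round1, round2, round3 below 0.03 m/s); the robot touches nothing.
It fails at once if the jar is moved more than 4 cm (distance of jar from where it was at the start of the episode above 0.04 m).
It fails at once if the mallet is moved more than 4 cm (distance of mallet from where it was at the start of the episode above 0.04 m).
It fails at once if the mould is moved more than 4 cm (distance of mould from where it was at the start of the episode above 0.04 m).
It fails at once if the brush is moved more than 4 cm (distance of brush from where it was at the start of the episode above 0.04 m).
Of square1, square2, square3, square4 only 3 to 4 are there at a start; the rules pass over those that are not, and their reading is None.
Of round1, round2, round3 only 2 to 3 are there at a start; the rules pass over those that are not, and their reading is None.
At some moment in a run one of square1, square2, square3, square4, lid may be knocked a few centimetres aside while the robot is not near it.
Once in a run the grip may slacken for a moment while it holds something.
It also fails if it takes over 208 s, if anything falls off the work surface, if the arm or the gripper's body presses on something with over 40 N, if the wrist force passes 120 N, or if a joint passes its speed limit or range.

## Working session

There is one attempt and no reset: what is moved stays moved. The work goes in short steps, Python scripts to look and compute and a shell command to move; the robot and the scene stay as the last step left them, time stands still between calls to the robot, and variables do not carry over. Pictures are saved under pics/ and viewed, at most 14 in all, crops included, and the job is handed in when it is done.

```bash
ls; mkdir -p pics; python3 - <<'E'
from rig import env
import cv2,numpy as np
np.set_printoptions(precision=4,suppress=True)
s=env.sense();print(s)
ims=[]
for n in("top","side","wrist"):
    im=env.read_camera(n);cv2.imwrite(f"pics/{n}0.png",im[...,::-1]);p=env.camera_params(n);print(n,p)
E
```

```text
pics
{'clock': 0.0, 'qpos': array([ 1.2196,  0.2772, -0.0279,  1.268 ,  0.    ,  1.4674]), 'joint_velocities': array([ 0.0009, -0.0018, -0.0009,  0.0003,  0.0014, -0.0017]), 'joint_efforts': array([ -0.0017, -44.5508,  29.5204,   0.0163,  -0.0001,   0.    ]), 'position': array([0.1532, 0.6055, 0.4035]), 'ee_rot': array([-0.0003,  0.1236,  0.9923, -0.0011]), 'wrist_force': array([ 0.0775, -0.0056, -0.7283]), 'torque': array([0.0067, 0.012 , 0.0722]), 'grip_force': 0.0, 'gripper_width': 0.08559415577806108}
top {'camera_matrix': array([[472.3114,   0.    , 246.0566],
       [  0.    , 472.3114, 188.904 ],
       [  0.    ,   0.    ,   1.    ]]), 'origin': array([0.3558, 0.0121, 1.8216]), 'attitude': array([ 0.0274, -0.7045,  0.7082, -0.0359])}
side {'camera_matrix': array([[377.2753,   0.    , 256.8255],
       [  0.    , 377.2753, 194.9347],
       [  0.    ,   0.    ,   1.    ]]), 'origin': array([-0.0857, -0.6821,  0.7535]), 'attitude': array([-0.4263,  0.8368, -0.3032,  0.1613])}
wrist {'camera_matrix': array([[299.9625,   0.    , 259.9418],
       [  0.    , 299.9625, 191.681 ],
       [  0.    ,   0.    ,   1.    ]]), 'origin': array([0.0721, 0.6264, 0.3717]), 'attitude': array([0.1305, 0.7783, 0.6059, 0.101 ])}
```

View pics/top0.png

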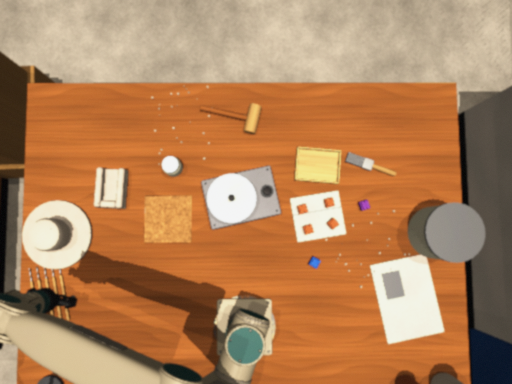

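View pics/side0.png

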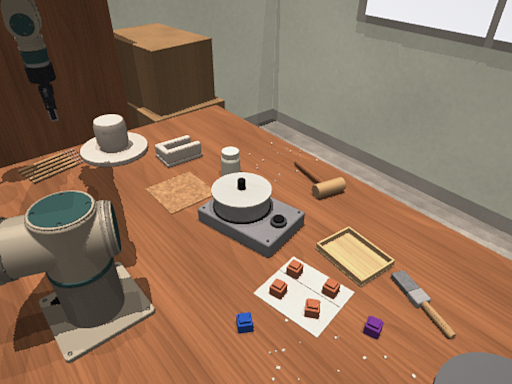

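The top view shows the lidded tumbler at (232,198) with its button at (267,190), the mat at (168,219), the tray at (318,165), and the sheet with four red-brown plinths at (308,209), (328,202), (308,229) and (333,224). The blue look-alike at (314,262) and the purple one at (364,205) are off the sheet and the wrong colour, so I'll leave them.

```bash
cat > h.py <<'E'
from rig import env
import cv2,numpy as np
from scipy.spatial.transform import Rotation as R
np.set_printoptions(precision=4,suppress=True)
def rot(q): return R.from_quat(np.r_[q[1:],q[0]])
def shot(n,save=None):
    p=env.camera_params(n);im=env.read_camera(n)
    if save: cv2.imwrite(f"pics/{save}.png",im[...,::-1])
    return im,p
def ray(p,uv,z):
    uv=np.atleast_2d(np.asarray(uv,float));K=p["camera_matrix"]
    d=np.c_[(uv-K[:2,2])/[K[0,0],K[1,1]],np.ones(len(uv))]
    d=rot(p["attitude"]).apply(d);o=np.array(p["origin"])
    return o+d*((z-o[2])/d[:,2])[:,None]
def proj(p,X):
    c=rot(p["attitude"]).inv().apply(np.atleast_2d(X)-p["origin"]);K=p["camera_matrix"]
    return c[:,:2]/c[:,2:]*[K[0,0],K[1,1]]+K[:2,2]
def red(im):
    h=cv2.cvtColor(im,cv2.COLOR_RGB2HSV);return h
def blobs(m,amin):
    c,_=cv2.findContours(m.astype(np.uint8),cv2.RETR_EXTERNAL,cv2.CHAIN_APPROX_NONE)
    return [k[:,0,:] for k in c if cv2.contourArea(k)>amin]
def rect(P):
    (c,wh,a)=cv2.minAreaRect(P[:,:2].astype(np.float32)*1000);return np.array(c)/1000,np.array(wh),a
def go(X,yaw=None):
    """shift in tool axes, units of 40 mm, to TCP X; turn about tool z in 6deg units so that tool y lies along world yaw"""
    s=env.sense();r=rot(s["ee_rot"]);e=r.inv().apply(np.array(X)-s["position"])/.04
    ty=r.apply([0,1,0]);a=np.arctan2(ty[1],ty[0])
    z=r.apply([0,0,1]);t=None
    if yaw is not None:
        t=(yaw-a+np.pi/2)%np.pi-np.pi/2; t=-np.degrees(t)/6
    print("pos",s["position"],"toolz",z,"yaw_y",np.degrees(a),"shift",e,"total turn z",t,"q6",s["qpos"][5],"t",s["clock"])
E
python3 - <<'E'
from h import *
im=cv2.imread("pics/top0.png")[...,::-1].copy();p=env.camera_params("top")
h=cv2.cvtColor(im,cv2.COLOR_RGB2HSV).astype(int)
for uv in [(232,180),(232,198),(267,190),(168,219),(318,165),(308,209),(328,202),(315,218),(333,224),(270,240),(210,190),(314,262)]: print(uv,h[uv[1],uv[0]])
E
python3 -c "
import cv2
im=cv2.imread('pics/top0.png')[130:280,130:390]
cv2.imwrite('pics/c0.png',cv2.resize(im,None,fx=3,fy=3,interpolation=cv2.INTER_CUBIC))"
```

```text
(232, 180) [ 45   2 245]
(232, 198) [13 30 77]
(267, 190) [12 38 68]
(168, 219) [ 15 162 217]
(318, 165) [ 23 118 244]
(308, 209) [ 22  38 238]
(328, 202) [ 11 188 232]
(315, 218) [ 26  17 244]
(333, 224) [ 11 186 235]
(270, 240) [ 12 190 193]
(210, 190) [  0   0 244]
(314, 262) [108 181 232]
```

View pics/c0.png

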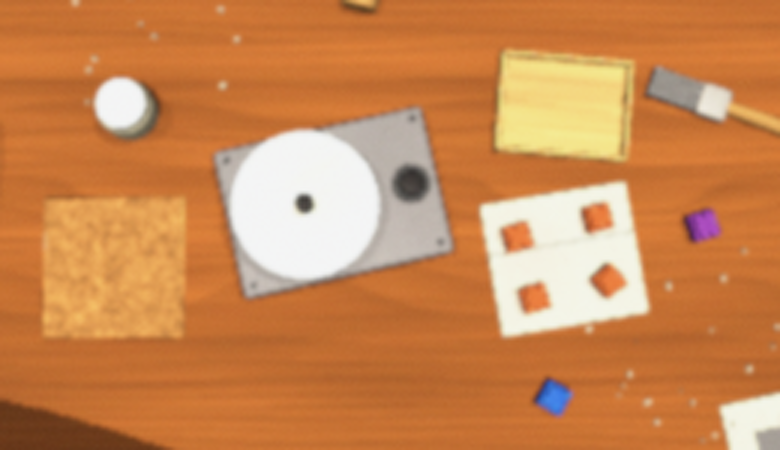

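The enlarged crop shows four red-brown plinths on the paper at crop pixels (517,236), (597,217), (534,298) and (608,280). These are the squares. The blue plinth (553,397) and the purple one (703,225) are off the sheet and aren't meant.

```bash
python3 - <<'E'
from h import *
im=cv2.imread("pics/top0.png")[...,::-1].copy();p=env.camera_params("top")
h=cv2.cvtColor(im,cv2.COLOR_RGB2HSV).astype(int);H,S,V=h[...,0],h[...,1],h[...,2]
w=np.zeros(H.shape,bool);w[185:245,285:350]=1
f=lambda uv:(np.array(uv)/3+130-1/3)
# sheet & lid & white
wh=(S<60)&(V>200)
for b in blobs(wh,150):
    c=b.mean(0)
    if 195<c[0]<350 and 140<c[1]<250:
        print("white",c,cv2.contourArea(b))
        if c[0]<270:
            e=cv2.minEnclosingCircle(b);print(" lid circle",e, ray(p,e[0],.114), "r",e[1]/472*(1.8216-.114))
        else: print(" sheet",rect(ray(p,b,.002)))
d=(V<120)
for b in blobs(d,10):
    c=b.mean(0)
    if 220<c[0]<280 and 180<c[1]<210: print("dark",c,ray(p,c,.146),ray(p,c,.06))
for n,q,z in(("mat",[(44,197),(186,197),(184,337),(42,337)],.004),("tray",[(502,50),(634,61),(626,160),(495,150)],.025),("box",[(214,153),(419,107),(453,248),(247,298)],.05)):
    P=ray(p,f(q),z);print(n,P.mean(0)[:2],[np.round(np.linalg.norm(P[i]-P[i-1]),3) for i in range(4)],np.degrees(np.arctan2(*(P[0]-P[1])[[0,1]][::1])))
m=(S>150)&(H<14)&w
sh=cv2.erode(cv2.morphologyEx((wh&w).astype(np.uint8),cv2.MORPH_CLOSE,np.ones((15,15))),np.ones((3,3)))
for b in blobs(m&(sh>0),20):
    P=ray(p,b,.032);print("sq",b.mean(0),rect(P))
go([0.4,0.4,.4])
E
```

```text
white [317.4011 215.8192] 2064.5
 sheet (array([ 0.4136, -0.2857]), array([169.2989, 189.0689]), 9.181103706359863)
white [230.9574 197.7589] 1910.5
 lid circle ((231.11471557617188, 197.6883087158203), 25.318464279174805) [[0.4773 0.0453 0.114 ]] r 0.09159705424389597
dark [230.9167 197.    ] [[0.4775 0.0454 0.146 ]] [[0.4838 0.0471 0.06  ]]
dark [266.5625 190.5625] [[ 0.4999 -0.0816  0.146 ]] [[ 0.5073 -0.0865  0.06  ]]
mat [0.4061 0.2909] [np.float64(0.179), np.float64(0.182), np.float64(0.179), np.float64(0.18)] 0.2798922735680996
tray [ 0.6091 -0.2863] [np.float64(0.13), np.float64(0.17), np.float64(0.129), np.float64(0.168)] 5.028164950347223
box [0.4854 0.0101] [np.float64(0.186), np.float64(0.264), np.float64(0.183), np.float64(0.265)] -12.490290839069523
sq [307.7917 228.8333] (array([ 0.3636, -0.2414]), array([26.1415, 27.7022]), 17.935739517211914)
sq [332.2857 223.0952] (array([ 0.3842, -0.3358]), array([29.2974, 27.0119]), 44.315216064453125)
sq [301.9583 208.7917] (array([ 0.44  , -0.2216]), array([26.3665, 28.9487]), 17.617406845092773)
sq [328.625  202.3333] (array([ 0.4646, -0.3239]), array([25.7645, 28.8309]), 13.669404983520508)
pos [0.1532 0.6056 0.4038] toolz [-0.0006 -0.0016 -1.    ] yaw_y 75.80270532324654 shift [-7.2423 -3.4703  0.0996] total turn z None q6 1.467380843928643 t 0.15
```

```bash
python3 - <<'E'
from h import *
go([0.477,0.0454,.36],np.pi/2)
E
```

```text
pos [0.1532 0.6056 0.4038] toolz [-0.0006 -0.0016 -1.    ] yaw_y 75.80270532324654 shift [-11.283  -11.5907   1.1128] total turn z -2.36621577945891 q6 1.467380843928643 t 0.15
```

```bash
python3 -m pendant '{"dr":[[0,0,-0.8],[0,0,-0.8],[0,0,-0.77],[0,0,0],[0,0,0],[0,0,0],[0,0,0],[0,0,0],[0,0,0],[0,0,0]],"offset":[[0,0,0],[0,0,0],[0,0,0],[-0.5,-0.85,0],[-0.5,-0.85,0],[-0.5,-0.85,0],[-0.5,-0.85,0],[-0.5,-0.85,0],[-0.5,-0.85,0],[-0.5,-0.85,0]],"fingers":[0,0,0,0,0,0,0,0,0,0]}'
python3 -m pendant '{"dr":[[0,0,0],[0,0,0],[0,0,0],[0,0,0],[0,0,0],[0,0,0],[0,0,0],[0,0,0],[0,0,0],[0,0,0]],"offset":[[-0.5,-0.8,0],[-0.5,-0.8,0],[-0.5,-0.8,0],[-0.5,-0.8,0],[-0.5,-0.8,0],[-0.5,-0.8,0],[-0.5,-0.8,0],[-0.5,-0.8,0.3],[-0.5,-0.8,0.3],[-0.1,-0.8,0.4]],"fingers":[0,0,0,0,0,0,0,0,0,0]}'
python3 - <<'E'
from h import *
go([0.477,0.0454,.36],np.pi/2)
im,p=shot("wrist","w1");print(p)
E
```

```text
clock: 0.98
position: [0.2937, 0.3662, 0.4045]
ee_rot: [-0.0, -0.0, 1.0, -0.0]
wrist_force: [-0.3, 0.3, 0.7]
gripper_width: 0.0857
grip_force: 0.0
clock: 1.82
position: [0.4805, 0.0459, 0.3654]
ee_rot: [0.003, 0.0, 1.0, -0.0]
wrist_force: [0.7, -0.1, 0.8]
gripper_width: 0.0851
grip_force: 0.0
pos [0.4805 0.0459 0.3654] toolz [ 0.0055 -0.0003 -1.    ] yaw_y 89.9812279246652 shift [ 0.0871 -0.0133  0.1357] total turn z -0.0031286792224665704 q6 -0.03838393047776749 t 1.8167
{'camera_matrix': array([[299.9625,   0.    , 259.9418],
       [  0.    , 299.9625, 191.681 ],
       [  0.    ,   0.    ,   1.    ]]), 'origin': array([0.397 , 0.0462, 0.3329]), 'attitude': array([0.1186, 0.6973, 0.6969, 0.1189])}
```

View pics/w1.png

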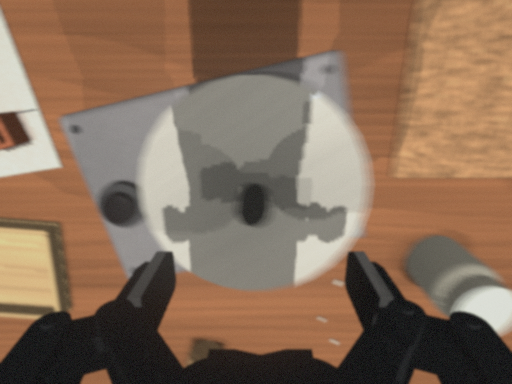

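The wrist view shows the lid with its knob at (253,205), and the button at (121,204). I'll measure the knob from here.

```bash
python3 - <<'E'
from h import *
im,p=shot("wrist")
V=im.max(2)
for b in blobs((V[120:245,205:300]<45),60):
    b=b+[205,120]; x,y,w,hh=cv2.boundingRect(b); print(x,y,w,hh)
    # top of knob: far edge bottom; centre col
    print("top circle bottom edge",ray(p,[x+w/2,y+hh],.146),"base near edge",ray(p,[x+w/2,y],.114), ray(p,[x+w/2,y],.146), "width",w/300*(p["origin"][2]-.14))
b=blobs(V[180:225,95:145]<75,60)
for k in b: print("btn",(k+[95,180]).mean(0),ray(p,(k+[95,180]).mean(0),.06),cv2.contourArea(k))
go([0.4775,0.0454,.36],np.pi/2)
E
```

```text
252 191 30 41
top circle bottom edge [[0.4866 0.0464 0.146 ]] base near edge [[0.4681 0.0469 0.114 ]] [[0.4572 0.0463 0.146 ]] width 0.018945448571418
btn [127.3229 212.0521] [[ 0.5076 -0.088   0.06  ]] 801.0
pos [0.4774 0.0445 0.362 ] toolz [-0.0047 -0.0013 -1.    ] yaw_y 89.67982398209338 shift [-0.002   0.0233  0.0496] total turn z -0.05336266965110228 q6 -0.036076525712962895 t 1.9167
```

```bash
python3 -m pendant '{"dr":[[0,0,0],[0,0,0],[0,0,0],[0,0,0],[0,0,0],[0,0,0],[0,0,0],[0,0,0],[0,0,0],[0,0,0]],"offset":[[0,0,0.5],[0,0,0.5],[0,0,0.5],[0,0,0.3],[0,0,0],[0,0,0],[0,0,0],[0,0,0],[0,0,0],[0,0,0]],"fingers":[0,0,0,0,0,0,1,1,1,1]}'
python3 -m pendant '{"dr":[[0,0,0],[0,0,0],[0,0,0],[0,0,0],[0,0,0],[0,0,0],[0,0,0],[0,0,0],[0,0,0],[0,0,0]],"offset":[[0,0,0],[0,0,0],[0,0,0],[0,0,0],[0,0,0],[0,0,0],[0,0,0],[0,0,0],[0,0,0],[0,0,0]],"fingers":[1,1,1,1,1,1,1,1,1,1]}'

```

```text
clock: 2.75
position: [0.478, 0.0481, 0.2937]
ee_rot: [0.001, -0.0, 1.0, -0.0]
wrist_force: [-0.5, -0.9, -0.3]
gripper_width: 0.0388
grip_force: 0.0
clock: 3.58
position: [0.4781, 0.0473, 0.2938]
ee_rot: [0.001, 0.0, 1.0, -0.002]
wrist_force: [-0.8, -4.1, 5.7]
gripper_width: 0.0225
grip_force: 59.1
```

```bash
python3 -m pendant '{"dr":[[0,0,0],[0,0,0],[0,0,0],[0,0,0],[0,0,0],[0,0,0],[0,0,0],[0,0,0],[0,0,0],[0,0,0]],"offset":[[0,0,-0.2],[0,0,-0.4],[0,0,-0.5],[0,0,-0.5],[0.2,0.6,0],[0.2,0.7,0],[0.2,0.7,0],[0.2,0.7,0],[0.2,0.7,0],[0.2,0.7,0]],"fingers":[1,1,1,1,1,1,1,1,1,1]}'
python3 -m pendant '{"dr":[[0,0,0],[0,0,0],[0,0,0],[0,0,0],[0,0,0],[0,0,0],[0,0,0],[0,0,0],[0,0,0],[0,0,0]],"offset":[[0.2,0.7,0],[0.2,0.7,0],[0.2,0.6,0],[0,0,0.5],[0,0,0.5],[0,0,0.5],[0,0,0.5],[0,0,0.5],[0,0,0],[0,0,0]],"fingers":[1,1,1,1,1,1,1,1,1,1]}'
python3 - <<'E'
from h import *
go([0.406,0.2910,.198],np.pi/2)
s=env.sense();print(s["gripper_width"],s["grip_force"],s["wrist_force"])
E
```

```text
clock: 4.42
position: [0.4281, 0.2133, 0.3559]
ee_rot: [-0.001, -0.0, 1.0, 0.001]
wrist_force: [0.1, -0.1, -3.1]
gripper_width: 0.0221
grip_force: 59.7
clock: 5.25
position: [0.404, 0.2915, 0.2551]
ee_rot: [-0.003, -0.0, 1.0, -0.001]
wrist_force: [0.1, -0.1, -2.6]
gripper_width: 0.0222
grip_force: 59.8
pos [0.404  0.2915 0.2551] toolz [-0.0052 -0.0014 -1.    ] yaw_y 90.03356142361571 shift [-0.0575 -0.0112  1.4283] total turn z 0.005593570602617756 q6 0.4943746262736437 t 5.25
0.02218768595495235 59.797534346580505 [ 0.1343 -0.1493 -2.5511]
```

```bash
python3 -m pendant '{"dr":[[0,0,0],[0,0,0],[0,0,0],[0,0,0],[0,0,0],[0,0,0],[0,0,0],[0,0,0],[0,0,0],[0,0,0]],"offset":[[0,0,0.4],[0,0,0.4],[0,0,0.35],[0,0,0.15],[0,0,0.1],[0,0,0],[0,0,0],[0,0,0],[0,0,0],[0,0,0]],"fingers":[1,1,1,1,1,1,1,1,1,1]}'

```

```text
clock: 6.08
position: [0.4058, 0.2922, 0.2014]
ee_rot: [0.001, -0.0, 1.0, 0.0]
wrist_force: [-1.1, -0.0, -2.7]
gripper_width: 0.0221
grip_force: 59.9
```

```bash
python3 -m pendant '{"dr":[[0,0,0],[0,0,0],[0,0,0],[0,0,0],[0,0,0],[0,0,0],[0,0,0],[0,0,0],[0,0,0],[0,0,0]],"offset":[[0,0,0.06],[0,0,0.04],[0,0,0],[0,0,0],[0,0,0],[0,0,0],[0,0,0],[0,0,0],[0,0,0],[0,0,0]],"fingers":[1,1,1,1,0,0,0,0,0,0]}'
python3 -m pendant '{"dr":[[0,0,0],[0,0,0],[0,0,0],[0,0,0],[0,0,0],[0,0,0],[0,0,0],[0,0,0],[0,0,0],[0,0,0]],"offset":[[0,0,-0.3],[0,0,-0.7],[0,0,-1],[0,0,-1],[0,-0.9,-0.4],[0,-1,0],[0,-1,0],[0,-1,0],[-0.6,-0.8,0],[-0.7,-0.7,0]],"fingers":[0,0,0,0,0,0,0,0,0,0]}'
python3 - <<'E'
from h import *
im,p=shot("top","t2");go([0.4775,0.05,.36],np.pi/2)
h=cv2.cvtColor(im,cv2.COLOR_RGB2HSV).astype(int);wh=(h[...,1]<60)&(h[...,2]>190)
for b in blobs(wh,800):
    e=cv2.minEnclosingCircle(b)
    if 130<e[0][0]<210: print("lid",e,ray(p,e[0],.017),e[1]/472*1.8)
E
```

```text
clock: 6.92
position: [0.4055, 0.292, 0.1968]
ee_rot: [0.0, -0.0, 1.0, 0.0]
wrist_force: [-0.2, 1.0, 0.7]
gripper_width: 0.0854
grip_force: 0.0
clock: 7.75
position: [0.4558, 0.0741, 0.3326]
ee_rot: [-0.001, -0.0, 1.0, -0.0]
wrist_force: [0.4, 0.2, 0.3]
gripper_width: 0.0852
grip_force: 0.0
pos [0.4626 0.0706 0.3338] toolz [ 0.0083 -0.0043 -1.    ] yaw_y 89.72389741217891 shift [-0.3802 -0.5169 -0.6496] total turn z -0.046017097970180894 q6 0.01915242475505684 t 7.8
lid ((166.8030242919922, 218.8030242919922), 23.911903381347656) [[0.4049 0.2922 0.017 ]] 0.09118946204751226
lid ((199.0, 36.5), 195.53846740722656) [[1.1224 0.172  0.017 ]] 0.7456975451970504
```

```bash
python3 -m pendant '{"dr":[[0,0,0],[0,0,0],[0,0,0],[0,0,0],[0,0,0],[0,0,0],[0,0,0],[0,0,0],[0,0,0],[0,0,0]],"offset":[[-0.45,-0.15,-0.4],[-0.45,-0.15,-0.4],[-0.45,-0.15,-0.4],[-0.4,-0.15,-0.4],[0,0,0],[0,0,0],[0,0,0],[0,0,0],[0,0,0],[0,0,0]],"fingers":[0,0,0,0,0,0,0,0,0,0]}'
python3 - <<'E'
from h import *
im,p=shot("wrist","w3")
h=cv2.cvtColor(im,cv2.COLOR_RGB2HSV).astype(int)
s=env.sense();print(s["position"],p["origin"])
E
```

```text
clock: 8.63
position: [0.5265, 0.0524, 0.3958]
ee_rot: [-0.001, -0.0, 1.0, 0.0]
wrist_force: [-0.0, 0.3, -0.0]
gripper_width: 0.0854
grip_force: 0.0
[0.5267 0.0524 0.396 ] [0.4428 0.0526 0.3638]
```

View pics/w3.png

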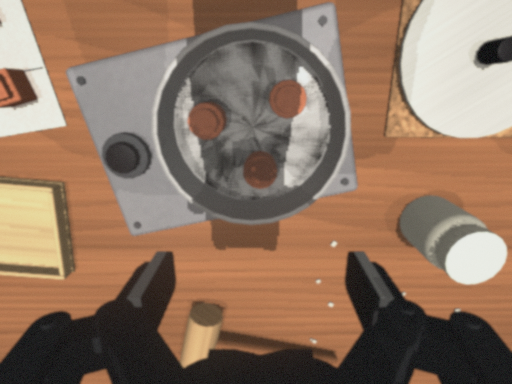

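The bowl holds three round plinths at pixels (207,120), (288,98) and (260,168). The button is at (127,155), and the lid is on the mat to the right.

```bash
cat >> h.py <<'E'
def reds(im,box,smin=100,amin=100,hmax=13,vmin=40):
    h=cv2.cvtColor(im,cv2.COLOR_RGB2HSV).astype(int);x0,y0,x1,y1=box
    m=((h[...,0]<hmax)|(h[...,0]>174))&(h[...,1]>smin)&(h[...,2]>vmin)
    k=np.zeros_like(m);k[y0:y1,x0:x1]=1;m=(m&k).astype(np.uint8)
    m=cv2.morphologyEx(m,cv2.MORPH_OPEN,np.ones((5,5)))
    return blobs(m,amin)
E
python3 - <<'E'
from h import *
im=cv2.imread("pics/w3.png")[...,::-1].copy();p=env.camera_params("wrist")
for b in reds(im,(175,45,330,205)):
    e=cv2.fitEllipse(b);print("round",e[0],e[1],ray(p,e[0],.080),[x/300*(p["origin"][2]-.08) for x in e[1]])
# rim ring: dark grey outer circle
V=im.max(2)
import sys
h=cv2.cvtColor(im,cv2.COLOR_RGB2HSV).astype(int)
print([tuple(im[y,x]) for x,y in((165,120),(170,120),(340,120),(253,210),(253,40),(253,32))])
g=cv2.GaussianBlur(im[...,1],(5,5),0)
c=cv2.HoughCircles(g,cv2.HOUGH_GRADIENT,1,100,param1=60,param2=25,minRadius=70,maxRadius=110)
print(c); print(ray(p,c[0][:,:2],.108),c[0][0,2]/300*(p["origin"][2]-.108))
go([0.4775,0.05,.4],np.pi/2)
E
```

```text
round (258.5775146484375, 171.35751342773438) (27.908260345458984, 33.771705627441406) [[0.5195 0.0515 0.08  ]] [np.float64(0.026420393258570863), np.float64(0.03197124194216837)]
round (206.46766662597656, 120.23816680908203) (34.93556213378906, 35.35187530517578) [[0.4706 0.0033 0.08  ]] [np.float64(0.033073050016681864), np.float64(0.03346716837341955)]
round (287.3673095703125, 98.42098999023438) (35.071197509765625, 35.600276947021484) [[0.4513 0.0776 0.08  ]] [np.float64(0.03320145429300423), np.float64(0.03370232703190992)]
[(np.uint8(81), np.uint8(80), np.uint8(78)), (np.uint8(81), np.uint8(80), np.uint8(78)), (np.uint8(78), np.uint8(74), np.uint8(72)), (np.uint8(79), np.uint8(75), np.uint8(72)), (np.uint8(104), np.uint8(101), np.uint8(97)), (np.uint8(78), np.uint8(76), np.uint8(75))]
[[[248.5 124.5  96.2]
  [470.5  63.5  78.4]]]
[[0.4714 0.0432 0.108 ]
 [0.4241 0.2185 0.108 ]] 0.08209264446269669
pos [0.5267 0.0524 0.396 ] toolz [-0.0014  0.0001 -1.    ] yaw_y 90.04901931644929 shift [ 1.2305 -0.0579 -0.0972] total turn z 0.008169886074881054 q6 -0.023938774148068765 t 8.6833
```

```bash
python3 -m pendant '{"dr":[[0,0,0],[0,0,0],[0,0,0],[0,0,0],[0,0,0],[0,0,0],[0,0,0],[0,0,0],[0,0,0],[0,0,0]],"offset":[[0.2,0,0.5],[0,0,0.7],[0,0,0.8],[0,0,0.8],[0,0,0.6],[0,0,0.4],[0,0,0.3],[0,0,0],[0,0,0],[0,0,0]],"fingers":[0.4,0.4,0.4,0.4,0.4,0.4,0.4,0.4,0.4,0.4]}'
```

```text
clock: 9.52
position: [0.5192, 0.052, 0.2326]
ee_rot: [-0.0, -0.0, 1.0, -0.0]
wrist_force: [-0.5, -0.4, 0.5]
gripper_width: 0.0513
grip_force: 0.0
```

```bash
python3 -m pendant '{"dr":[[0,0,0],[0,0,0],[0,0,0],[0,0,0],[0,0,0],[0,0,0],[0,0,0],[0,0,0],[0,0,0],[0,0,0]],"offset":[[0,0,0],[0,0,0],[0,0,0],[0,0,0],[0,0,0],[0,0,0],[0,0,-0.3],[0,0,-0.7],[0,0,-0.9],[0,0,-0.3]],"fingers":[1,1,1,1,1,1,1,1,1,1]}'
python3 - <<'E'
from h import *
go([0.606,-0.286,.3],np.pi/2)
E
```

```text
clock: 10.35
position: [0.5208, 0.052, 0.3245]
ee_rot: [0.003, -0.0, 1.0, -0.0]
wrist_force: [1.0, 0.6, 0.0]
gripper_width: 0.0325
grip_force: 43.8
pos [0.5208 0.052  0.3245] toolz [ 0.0052 -0.0003 -1.    ] yaw_y 90.02336867068244 shift [-2.1246 -8.451   0.626 ] total turn z 0.0038947784470736335 q6 -0.02439049892345041 t 10.35
```

```bash
python3 -m pendant '{"dr":[[0,0,0],[0,0,0],[0,0,0],[0,0,0],[0,0,0],[0,0,0],[0,0,0],[0,0,0],[0,0,0],[0,0,0]],"offset":[[-0.2,-0.8,0],[-0.2,-0.9,0],[-0.2,-0.9,0],[-0.2,-0.9,0],[-0.2,-0.9,0],[-0.2,-0.9,0],[-0.2,-0.9,0],[-0.2,-0.9,0.2],[-0.2,-0.9,0.2],[-0.3,-0.45,0.3]],"fingers":[1,1,1,1,1,1,1,1,1,1]}'
python3 - <<'E'
from h import *
go([0.608,-0.286,.185],np.pi/2)
s=env.sense();print(s["gripper_width"],s["grip_force"],s["wrist_force"])
E
```

```text
clock: 11.18
position: [0.6035, -0.2901, 0.2927]
ee_rot: [0.0, 0.002, 1.0, -0.001]
wrist_force: [0.2, 0.5, -1.4]
gripper_width: 0.0323
grip_force: 61.0
pos [ 0.6035 -0.2901  0.2927] toolz [ 0.0009 -0.0026 -1.    ] yaw_y 89.82060359944583 shift [-0.1085  0.1108  2.6924] total turn z -0.0298994000923606 q6 -0.5411307110049308 t 11.1833
0.032331794926224774 60.95122933387756 [ 0.1502  0.5081 -1.3978]
```

```bash
python3 -m pendant '{"dr":[[0,0,0],[0,0,0],[0,0,0],[0,0,0],[0,0,0],[0,0,0],[0,0,0],[0,0,0],[0,0,0],[0,0,0]],"offset":[[0,0,0.6],[0,0,0.8],[0,0,0.6],[0,0,0.3],[0,0,0.1],[0,0,0.05],[0,0,0],[0,0,0],[0,0,0],[0,0,0]],"fingers":[1,1,1,1,1,1,1,1,1,1]}'
```

```text
clock: 12.02
position: [0.6044, -0.2862, 0.1964]
ee_rot: [0.001, -0.0, 1.0, -0.001]
wrist_force: [-0.4, 0.5, -0.1]
gripper_width: 0.032
grip_force: 61.0
```

```bash
python3 -m pendant '{"dr":[[0,0,0],[0,0,0],[0,0,0],[0,0,0],[0,0,0],[0,0,0],[0,0,0],[0,0,0],[0,0,0],[0,0,0]],"offset":[[0,0,0.15],[0,0,0.1],[0,0,0],[0,0,0],[0,0,0],[0,0,0],[0,0,-0.4],[0,0,-0.8],[0,0,-0.9],[0,0,-0.9]],"fingers":[1,1,1,1,0.4,0.4,0.4,0.4,0.4,0.4]}'
python3 -m pendant '{"dr":[[0,0,-1],[0,0,-1],[0,0,-1],[0,0,-1],[0,0,-1],[0,0,-1],[0,0,-1],[0,0,-1],[0,0,-1],[0,0,-1]],"offset":[[0,0,0],[0,0,0],[0,0,0],[0,0,0],[0,0,0],[0,0,0],[0,0,0],[0,0,0],[0,0,0],[0,0,0]],"fingers":[0.4,0.4,0.4,0.4,0.4,0.4,0.4,0.4,0.4,0.4]}'
python3 -m pendant '{"dr":[[0,0,-1],[0,0,-1],[0,0,-1],[0,0,-1],[0,0,-1],[0,0,0],[0,0,0],[0,0,0],[0,0,0],[0,0,0]],"offset":[[0,0,0],[0,0,0],[0,0,0],[0,0,0],[0,0,0],[0.9,0.3,-0.1],[0.9,0.3,-0.1],[0.9,0.3,0],[0.9,0.3,0],[0.9,0.3,0]],"fingers":[0.4,0.4,0.4,0.4,0.4,0.4,0.4,0.4,0.4,0.4]}'
python3 - <<'E'
from h import *
im,p=shot("wrist","w4");go([0.470,0.0035,.30],np.pi)
E
```

```text
clock: 12.85
position: [0.6033, -0.2857, 0.3054]
ee_rot: [-0.001, -0.0, 1.0, 0.0]
wrist_force: [1.7, -0.8, 0.4]
gripper_width: 0.0511
grip_force: 0.0
clock: 13.68
position: [0.6037, -0.2859, 0.305]
ee_rot: [0.0, -0.502, 0.865, -0.0]
wrist_force: [0.6, -0.3, 0.8]
gripper_width: 0.0514
grip_force: 0.0
clock: 14.52
position: [0.5431, -0.4675, 0.3133]
ee_rot: [-0.0, 0.707, -0.707, 0.0]
wrist_force: [0.7, -1.6, -1.3]
gripper_width: 0.0511
grip_force: 0.0
pos [ 0.5408 -0.4742  0.3132] toolz [ 0.     -0.0076 -1.    ] yaw_y 179.6728752515107 shift [-11.9349   1.8382   0.2401] total turn z -0.05452079141488394 q6 -2.3739318628847346 t 14.5667
```

```bash
python3 -m pendant '{"dr":[[0,0,0],[0,0,0],[0,0,0],[0,0,0],[0,0,0],[0,0,0],[0,0,0],[0,0,0],[0,0,0],[0,0,0]],"offset":[[-0.9,0,0],[-1,0,0],[-1,0,0],[-1,0,0],[-1,0.2,0],[-1,0.2,0],[-1,0.2,0],[-1,0.2,0],[-1,0.2,0],[-1,0.2,0]],"fingers":[0.4,0.4,0.4,0.4,0.4,0.4,0.4,0.4,0.4,0.4]}'
python3 -m pendant '{"dr":[[0,0,0],[0,0,0],[0,0,0],[0,0,0],[0,0,0],[0,0,0],[0,0,0],[0,0,0],[0,0,0],[0,0,0]],"offset":[[-0.9,0.2,0],[-0.9,0.2,0],[-0.2,0.2,0],[0,0,0],[0,0,0],[0,0,0],[0,0,0],[0,0,0],[0,0,0],[0,0,0]],"fingers":[0.4,0.4,0.4,0.4,0.4,0.4,0.4,0.4,0.4,0.4]}'
python3 - <<'E'
from h import *
im,p=shot("wrist","w4");go([0.4715,0.005,.233],np.pi)
for b in reds(im,(0,0,512,384),amin=200,smin=60):
    e=cv2.fitEllipse(b);print(e[0],e[1],ray(p,e[0],.080))
E
```

```text
clock: 15.4
position: [0.4948, -0.0681, 0.3131]
ee_rot: [0.0, -0.707, 0.707, -0.0]
wrist_force: [1.1, 0.9, -0.2]
gripper_width: 0.0512
grip_force: 0.0
clock: 16.23
position: [0.4718, 0.0093, 0.3127]
ee_rot: [-0.0, -0.707, 0.707, 0.0]
wrist_force: [-0.7, -0.3, -0.8]
gripper_width: 0.0512
grip_force: 0.0
pos [0.4717 0.0095 0.3126] toolz [-0.0001 -0.     -1.    ] yaw_y 179.96149542238686 shift [0.1117 0.0057 1.9907] total turn z -0.006417429602190374 q6 -1.6871605304620259 t 16.2833
(285.81365966796875, 284.30303955078125) (42.32266616821289, 56.985862731933594) [[0.4519 0.0724 0.08  ]]
(490.985595703125, 202.9214324951172) (29.947860717773438, 42.40095138549805) [[0.3068 0.0035 0.08  ]]
(483.36639404296875, 185.28636169433594) (19.191299438476562, 28.479402542114258) [[ 0.3155 -0.0098  0.08  ]]
(261.5115661621094, 197.96954345703125) (45.81884765625, 52.31918716430664) [[ 0.4712 -0.0005  0.08  ]]
(462.098876953125, 179.15264892578125) (14.064208984375, 25.729928970336914) [[ 0.3314 -0.0143  0.08  ]]
(497.47003173828125, 166.8479766845703) (28.811450958251953, 42.71999740600586) [[ 0.309  -0.0231  0.08  ]]
(29.90601348876953, 277.1194763183594) (75.3386001586914, 306.6968688964844) [[0.6528 0.0655 0.08  ]]
(25.33324432373047, 114.1371841430664) (7.168025016784668, 69.68273162841797) [[ 0.6246 -0.0586  0.08  ]]
(7.970828056335449, 49.057861328125) (10.654359817504883, 79.71682739257812) [[ 0.6253 -0.097   0.08  ]]
(432.6968078613281, 136.80294799804688) (159.21571350097656, 424.8658752441406) [[ 0.3573 -0.0437  0.08  ]]
(191.30470275878906, 9.609399795532227) (20.756145477294922, 114.89323425292969) [[ 0.5123 -0.1179  0.08  ]]
(155.32362365722656, 13.108296394348145) (21.09440803527832, 33.13093185424805) [[ 0.5335 -0.1161  0.08  ]]
(92.24528503417969, 117.41968536376953) (102.30757904052734, 327.68109130859375) [[ 0.5815 -0.0565  0.08  ]]
```

```bash
python3 -m pendant '{"dr":[[0,0,0],[0,0,0],[0,0,0],[0,0,0],[0,0,0],[0,0,0],[0,0,0],[0,0,0],[0,0,0],[0,0,0]],"offset":[[0.16,0,0.3],[0,0,0.6],[0,0,0.6],[0,0,0.4],[0,0,0.1],[0,0,0],[0,0,0],[0,0,0],[0,0,0],[0,0,0]],"fingers":[0.4,0.4,0.4,0.4,0.4,0.4,0.4,1,1,1]}'
python3 -m pendant '{"dr":[[0,0,0],[0,0,0],[0,0,0],[0,0,0],[0,0,0],[0,0,0],[0,0,0],[0,0,0],[0,0,0],[0,0,0]],"offset":[[0,0,0],[0,0,0],[0,0,0],[0,0,-0.4],[0,0,-0.6],[0,0,-0.7],[0,0,-0.3],[0,0,0],[0,0,0],[0,0,0]],"fingers":[1,1,1,1,1,1,1,1,1,1]}'
python3 - <<'E'
from h import *
t=np.array([.607,-.2865]);a=np.radians(-5)
print(go([t[0],t[1]-.052,.185],np.pi))
E
```

```text
clock: 17.12
position: [0.4719, 0.0035, 0.2332]
ee_rot: [-0.0, 0.707, -0.707, 0.0]
wrist_force: [-0.2, -0.2, 2.0]
gripper_width: 0.0324
grip_force: 59.5
clock: 17.95
position: [0.4706, 0.0038, 0.3112]
ee_rot: [0.001, 0.707, -0.707, -0.001]
wrist_force: [-0.8, -0.6, -0.5]
gripper_width: 0.0323
grip_force: 59.6
pos [0.4706 0.0038 0.3112] toolz [-0.0028  0.0004 -1.    ] yaw_y -179.97597743993626 shift [ 8.5595 -3.415   3.1409] total turn z 0.00400376001062427 q6 -1.7007140725726382 t 17.95
None
```

```bash
python3 -m pendant '{"dr":[[0,0,0],[0,0,0],[0,0,0],[0,0,0],[0,0,0],[0,0,0],[0,0,0],[0,0,0],[0,0,0],[0,0,0]],"offset":[[0.8,-0.3,0],[0.9,-0.35,0],[0.9,-0.35,0],[0.9,-0.35,0],[0.9,-0.35,0],[0.9,-0.35,0],[0.9,-0.35,0],[0.9,-0.35,0],[0.9,-0.35,0.2],[0.55,-0.25,0.5]],"fingers":[1,1,1,1,1,1,1,1,1,1]}'
python3 -m pendant '{"dr":[[0,0,0],[0,0,0],[0,0,0],[0,0,0],[0,0,0],[0,0,0],[0,0,0],[0,0,0],[0,0,0],[0,0,0]],"offset":[[0,0,0.7],[0,0,0.7],[0,0,0.6],[0,0,0.3],[0,0,0.1],[0,0,0],[0,0,0],[0,0,0],[0,0,0],[0,0,0]],"fingers":[1,1,1,1,1,1,1,1,1,1]}'
```

```text
clock: 18.78
position: [0.6071, -0.3425, 0.2851]
ee_rot: [0.0, -0.706, 0.708, -0.003]
wrist_force: [1.8, -0.1, 0.4]
gripper_width: 0.0321
grip_force: 59.6
clock: 19.62
position: [0.6064, -0.3387, 0.1906]
ee_rot: [-0.0, 0.707, -0.707, 0.002]
wrist_force: [-0.5, 0.3, -0.2]
gripper_width: 0.0321
grip_force: 59.6
```

```bash
python3 -m pendant '{"dr":[[0,0,0],[0,0,0],[0,0,0],[0,0,0],[0,0,0],[0,0,0],[0,0,0],[0,0,0],[0,0,0],[0,0,0]],"offset":[[0,0,0.12],[0,0,0],[0,0,0],[0,0,0],[0,0,0],[0,0,-0.4],[0,0,-0.8],[0,0,-0.9],[0,0,-0.9],[-0.5,0,-0.2]],"fingers":[1,1,1,0.4,0.4,0.4,0.4,0.4,0.4,0.4]}'
python3 -m pendant '{"dr":[[0,0,0],[0,0,0],[0,0,0],[0,0,0],[0,0,0],[0,0,0],[0,0,0],[0,0,0],[0,0,0],[0,0,0]],"offset":[[-0.9,0.35,0],[-0.9,0.35,0],[-0.9,0.35,0],[-0.9,0.35,0],[-0.9,0.35,0],[-0.9,0.35,0],[-0.9,0.35,0],[-0.9,0.35,0],[-0.9,0.35,0],[-0.9,0.35,0]],"fingers":[0.4,0.4,0.4,0.4,0.4,0.4,0.4,0.4,0.4,0.4]}'
python3 -m pendant '{"dr":[[0,0,-1],[0,0,-1],[0,0,-1],[0,0,-1],[0,0,-1],[0,0,-1],[0,0,-0.8],[0,0,0],[0,0,0],[0,0,0]],"offset":[[0,0,0],[0,0,0],[0,0,0],[0,0,0],[0,0,0],[0,0,0],[0,0,0],[0,0,0],[0,0,0],[0,0,0]],"fingers":[0.4,0.4,0.4,0.4,0.4,0.4,0.4,0.4,0.4,0.4]}'
python3 - <<'E'
from h import *
go([0.4515,0.075,.233])
E
```

```text
clock: 20.45
position: [0.6079, -0.3222, 0.3199]
ee_rot: [0.001, -0.706, 0.708, -0.007]
wrist_force: [1.5, -1.1, 1.9]
gripper_width: 0.0516
grip_force: 0.0
clock: 21.28
position: [0.4643, 0.0433, 0.312]
ee_rot: [-0.0, 0.707, -0.707, 0.0]
wrist_force: [1.2, 1.1, -0.0]
gripper_width: 0.0514
grip_force: 0.0
clock: 22.12
position: [0.4654, 0.0417, 0.3119]
ee_rot: [-0.0, 0.909, -0.417, 0.0]
wrist_force: [0.8, -0.8, -0.8]
gripper_width: 0.0515
grip_force: 0.0
pos [0.4654 0.0417 0.3119] toolz [ 0.0001  0.     -1.    ] yaw_y -139.27784634239725 shift [-0.8573 -0.2791  1.9729] total turn z None q6 -2.33059054517195 t 22.1167
```

```bash
python3 -m pendant '{"dr":[[0,0,0],[0,0,0],[0,0,0],[0,0,0],[0,0,0],[0,0,0],[0,0,0],[0,0,0],[0,0,0],[0,0,0]],"offset":[[-0.45,-0.15,0],[-0.44,-0.12,0],[0,0,0.3],[0,0,0.6],[0,0,0.6],[0,0,0.4],[0,0,0.07],[0,0,0],[0,0,0],[0,0,0]],"fingers":[0.4,0.4,0.4,0.4,0.4,0.4,0.4,0.4,0.4,1]}'
python3 -m pendant '{"dr":[[0,0,0],[0,0,0],[0,0,0],[0,0,0],[0,0,0],[0,0,0],[0,0,0],[0,0,0],[0,0,0],[0,0,0]],"offset":[[0,0,0],[0,0,0],[0,0,0],[0,0,0],[0,0,0],[0,0,-0.3],[0,0,-0.6],[0,0,-0.6],[0,0,-0.4],[0,0,-0.1]],"fingers":[1,1,1,1,1,1,1,1,1,1]}'
python3 -m pendant '{"dr":[[0,0,1],[0,0,1],[0,0,1],[0,0,1],[0,0,1],[0,0,1],[0,0,0.8],[0,0,0],[0,0,0],[0,0,0]],"offset":[[0,0,0],[0,0,0],[0,0,0],[0,0,0],[0,0,0],[0,0,0],[0,0,0],[0,0,0],[0,0,0],[0,0,0]],"fingers":[1,1,1,1,1,1,1,1,1,1]}'
python3 - <<'E'
from h import *
go([0.6135,-.2345,.185],np.pi)
E
```

```text
clock: 22.95
position: [0.4514, 0.0756, 0.2344]
ee_rot: [-0.001, 0.909, -0.416, 0.001]
wrist_force: [-0.6, -0.4, -0.2]
gripper_width: 0.0405
grip_force: 0.0
clock: 23.78
position: [0.4519, 0.0757, 0.3164]
ee_rot: [-0.001, 0.909, -0.416, 0.003]
wrist_force: [0.7, -0.2, -0.6]
gripper_width: 0.0322
grip_force: 59.5
clock: 24.62
position: [0.4502, 0.0756, 0.3127]
ee_rot: [0.0, 0.708, -0.706, -0.0]
wrist_force: [-1.2, 0.4, 0.1]
gripper_width: 0.0317
grip_force: 59.5
pos [0.4502 0.0756 0.3127] toolz [-0.0007 -0.     -1.    ] yaw_y -179.87495025052044 shift [ 7.7619 -4.068   3.1894] total turn z 0.020841624913254295 q6 -1.548328939593101 t 24.6167
```

```bash
python3 -m pendant '{"dr":[[0,0,0],[0,0,0],[0,0,0],[0,0,0],[0,0,0],[0,0,0],[0,0,0],[0,0,0],[0,0,0],[0,0,0]],"offset":[[0.8,-0.4,0],[0.85,-0.45,0],[0.85,-0.45,0],[0.85,-0.45,0],[0.85,-0.45,0],[0.85,-0.45,0],[0.85,-0.45,0],[0.85,-0.45,0],[0.85,-0.45,0.2],[0.15,-0.07,0.5]],"fingers":[1,1,1,1,1,1,1,1,1,1]}'
python3 -m pendant '{"dr":[[0,0,0],[0,0,0],[0,0,0],[0,0,0],[0,0,0],[0,0,0],[0,0,0],[0,0,0],[0,0,0],[0,0,0]],"offset":[[0,0,0.7],[0,0,0.7],[0,0,0.6],[0,0,0.3],[0,0,0.1],[0,0,0],[0,0,0],[0,0,0],[0,0,0],[0,0,0]],"fingers":[1,1,1,1,1,1,1,1,1,1]}'
python3 - <<'E'
from h import *
im,p=shot("top","t5");go([0.6135,-.2345,.185],np.pi)
E
```

```text
clock: 25.45
position: [0.6176, -0.2406, 0.2881]
ee_rot: [0.001, -0.706, 0.708, -0.006]
wrist_force: [1.8, 0.3, -0.8]
gripper_width: 0.0323
grip_force: 59.5
clock: 26.28
position: [0.6141, -0.2346, 0.1908]
ee_rot: [-0.0, 0.707, -0.707, 0.001]
wrist_force: [-0.4, 0.6, 0.2]
gripper_width: 0.0321
grip_force: 59.5
pos [ 0.6139 -0.2345  0.1905] toolz [ 0.002 -0.001 -1.   ] yaw_y -179.96765959853187 shift [0.0001 0.0097 0.1363] total turn z 0.0053900669113540285 q6 -2.0345500445600253 t 26.3333
```

```bash
python3 -m pendant '{"dr":[[0,0,0],[0,0,0],[0,0,0],[0,0,0],[0,0,0],[0,0,0],[0,0,0],[0,0,0],[0,0,0],[0,0,0]],"offset":[[0,0,0.12],[0,0,0],[0,0,0],[0,0,0],[0,0,0],[0,0,-0.4],[0,0,-0.9],[0,0,-0.9],[0,0,-0.9],[0,0,-0.9]],"fingers":[1,1,1,0.4,0.4,0.4,0.4,0.4,0.4,0.4]}'
python3 -m pendant '{"dr":[[0,0,0],[0,0,0],[0,0,0],[0,0,0],[0,0,0],[0,0,0],[0,0,0],[0,0,0],[0,0,0],[0,0,0]],"offset":[[-0.1,0.8,-0.5],[-0.1,0.8,-0.5],[-0.1,0.9,0],[-0.1,0.9,0],[-0.1,0.8,0],[0,0.8,0],[0,0,0],[0,0,0],[0,0,0],[0,0,0]],"fingers":[0.4,0.4,0.4,0.4,0.4,0.4,0.4,0.4,0.4,0.4]}'
python3 - <<'E'
from h import *
im,p=shot("wrist","w6");go([0.414,-.2,.4],np.pi)
for b in reds(im,(0,0,512,384),amin=150,smin=60):
    print(b.mean(0),rect(ray(p,b,.03)))
E
```

```text
clock: 27.17
position: [0.6127, -0.234, 0.3452]
ee_rot: [0.0, 0.707, -0.707, -0.001]
wrist_force: [0.6, -0.7, -0.4]
gripper_width: 0.0514
grip_force: 0.0
clock: 28.0
position: [0.4143, -0.2147, 0.3845]
ee_rot: [-0.0, 0.707, -0.707, 0.0]
wrist_force: [0.3, -0.1, 0.6]
gripper_width: 0.0511
grip_force: 0.0
pos [ 0.4144 -0.2147  0.3845] toolz [ 0.0007 -0.0003 -1.    ] yaw_y -179.94329615976028 shift [-0.3675  0.0099 -0.3888] total turn z 0.009450640039952 q6 -2.1884680921993453 t 28.05
[374.8269 376.2115] (array([0.2477, 0.0916]), array([46.9638, 30.8471]), 0.13897480070590973)
[131.4493 373.2464] (array([0.6  , 0.087]), array([53.2828, 16.1793]), 63.114627838134766)
[372.0649 355.6753] (array([0.2583, 0.0555]), array([19.6127, 41.6519]), 53.6595344543457)
[289.1325 285.7831] (array([ 0.3706, -0.0417]), array([ 56.6568, 201.6116]), 13.05964469909668)
[236.1875 158.2143] (array([ 0.4415, -0.226 ]), array([35.3435, 36.38  ]), 15.747241973876953)
[ 80.8365 150.8269] (array([ 0.6105, -0.2342]), array([45.4818, 32.4966]), 28.92889976501465)
[305.8696 140.0435] (array([ 0.366, -0.246]), array([34.1068, 35.913 ]), 16.673070907592773)
[ 82.1532 101.0901] (array([ 0.5986, -0.2852]), array([43.6962, 30.6404]), 0.033206529915332794)
[ 86.697  220.3347] (array([ 0.5994, -0.0741]), array([455.3653, 276.2184]), 74.25601196289062)
[208.9923  58.3923] (array([ 0.4655, -0.3261]), array([34.4369, 34.1531]), 13.347677230834961)
[68.8182 44.7603] (array([ 0.601, -0.338]), array([32.1505, 43.9263]), 76.94389343261719)
[289.1062  44.6903] (array([ 0.387, -0.338]), array([35.4748, 33.4909]), 38.43796920776367)
[420.5688 151.9865] (array([ 0.2519, -0.2102]), array([223.0899, 371.5685]), 15.263467788696289)
[148.0625  36.445 ] (array([ 0.5241, -0.3111]), array([208.5791, 130.3042]), 0.013458330184221268)
```

View pics/w6.png

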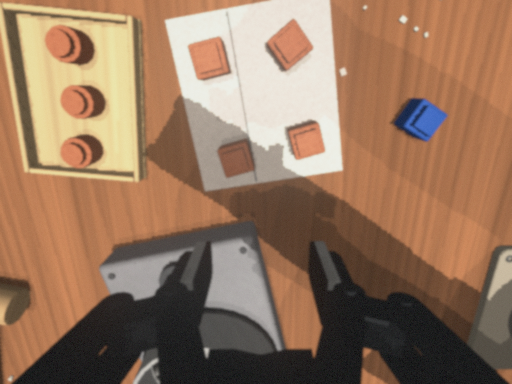

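The wrist view shows the three rounds upright in the tray at (66,44), (80,101) and (80,151). The four squares are on the sheet at (235,158), (306,140), (209,58) and (289,45), and the blue look-alike is off the sheet at (421,119). I'll start with the square at (235,158).

```bash
python3 -m pendant '{"dr":[[0,0,0],[0,0,-0.9],[0,0,-0.9],[0,0,-0.8],[0,0,0],[0,0,0],[0,0,0],[0,0,0],[0,0,0],[0,0,0]],"offset":[[0.28,-0.68,0],[0,0,0.3],[0,0,0.5],[0,0,0.7],[0,0,0.9],[0,0,0.9],[0,0,0.9],[0,0,0.6],[0,0,0.3],[0,0,0]],"fingers":[0.4,0.4,0.4,0.4,0.4,0.4,0.4,0.4,0.4,0.4]}'
python3 -m pendant '{"dr":[[0,0,0],[0,0,0],[0,0,0],[0,0,0],[0,0,0],[0,0,0],[0,0,0.9],[0,0,0.9],[0,0,0.8],[0,0,0]],"offset":[[0,0,0.04],[0,0,0],[0,0,0],[0,0,0],[0,0,0],[0,0,-0.4],[0,0,-0.7],[0,0,-0.8],[0,0,-0.8],[0,0,-0.6]],"fingers":[0.4,1,1,1,1,1,1,1,1,1]}'
python3 - <<'E'
from h import *
go([0.5075,.0665,.31],np.pi)
E
```

```text
clock: 28.88
position: [0.4398, -0.2245, 0.1767]
ee_rot: [0.0, 0.797, -0.604, -0.004]
wrist_force: [0.5, 0.4, -0.5]
gripper_width: 0.0513
grip_force: 0.0
clock: 29.72
position: [0.4408, -0.2258, 0.3138]
ee_rot: [0.0, -0.706, 0.708, -0.002]
wrist_force: [0.4, 0.5, -1.2]
gripper_width: 0.0327
grip_force: 59.7
pos [ 0.4408 -0.2258  0.3138] toolz [ 0.0028 -0.0019 -1.    ] yaw_y 179.8547549774812 shift [-7.3114 -1.649   0.0857] total turn z -0.024207503753133904 q6 -2.1722483863947044 t 29.7167
```

```bash
python3 -m pendant '{"dr":[[0,0,0],[0,0,0],[0,0,0],[0,0,0],[0,0,0],[0,0,0],[0,0,0],[0,0,0],[0,0,0],[0,0,0]],"offset":[[-0.8,-0.15,0],[-0.95,-0.2,0],[-0.95,-0.2,0],[-0.95,-0.2,0],[-0.95,-0.2,0],[-0.95,-0.25,0],[-0.95,-0.25,0],[-0.8,-0.2,0],[0,0,0.2],[0,0,0.3]],"fingers":[1,1,1,1,1,1,1,1,1,1]}'
python3 - <<'E'
from h import *
go([0.5075,.0665,.234],np.pi)
E
```

```text
clock: 30.55
position: [0.5074, 0.0682, 0.2921]
ee_rot: [-0.001, 0.709, -0.706, 0.002]
wrist_force: [0.5, -0.3, -1.2]
gripper_width: 0.0331
grip_force: 59.8
pos [0.5074 0.0682 0.2921] toolz [ 0.0042 -0.0002 -1.    ] yaw_y -179.74808694014084 shift [0.043  0.004  1.4537] total turn z 0.041985509976525025 q6 -1.567789185331721 t 30.55
```

```bash
python3 -m pendant '{"dr":[[0,0,0],[0,0,0],[0,0,0],[0,0,0],[0,0,0],[0,0,0],[0,0,0],[0,0,0],[0,0,0],[0,0,0]],"offset":[[0,0,0.5],[0,0,0.5],[0,0,0.3],[0,0,0.1],[0,0,0],[0,0,0],[0,0,0],[0,0,0],[0,0,0],[0,0,-0.3]],"fingers":[1,1,1,1,1,1,0.48,0.48,0.48,0.48]}'
python3 -m pendant '{"dr":[[0,0,0],[0,0,0],[0,0,0],[0,0,0],[0,0,0],[0,0,0],[0,0,0],[0,0,0],[0,0,0],[0,0,0]],"offset":[[0,0,-0.5],[0,0,-0.7],[0,0,-0.6],[0.9,0.35,0],[0.9,0.35,0],[0.9,0.35,0],[0.9,0.35,0],[0.9,0.35,0],[0.9,0.35,0],[0.9,0.35,0]],"fingers":[0.48,0.48,0.48,0.4,0.4,0.4,0.4,0.4,0.4,0.4]}'
python3 - <<'E'
from h import *
go([0.366,-.246,.3],np.radians(196.7))
im,p=shot("wrist","w7")
for b in reds(im,(0,0,512,384),amin=300,smin=60):
    print(b.mean(0),rect(ray(p,b,.03)))
E
```

```text
clock: 31.38
position: [0.5053, 0.0663, 0.2452]
ee_rot: [0.001, 0.707, -0.707, -0.001]
wrist_force: [-0.7, -0.4, -0.3]
gripper_width: 0.0441
grip_force: 0.0
clock: 32.22
position: [0.4079, -0.1872, 0.3193]
ee_rot: [-0.0, 0.707, -0.707, 0.001]
wrist_force: [0.9, -0.8, -0.0]
gripper_width: 0.0509
grip_force: 0.0
pos [ 0.4079 -0.1872  0.3193] toolz [ 0.0021 -0.0011 -1.    ] yaw_y -179.95423214415905 shift [1.4675 1.0491 0.4814] total turn z -2.7757053573598327 q6 -2.146257286015914 t 32.2167
[372.1579 366.4737] (array([0.2784, 0.0248]), array([32.4739, 54.8603]), 3.403170347213745)
[287.4313 301.7093] (array([ 0.3743, -0.0574]), array([ 50.9359, 135.0248]), 12.661338806152344)
[ 25.4857 130.7929] (array([ 0.6078, -0.2384]), array([46.0252, 32.1311]), 27.46148109436035)
[313.875  114.9931] (array([ 0.3643, -0.2499]), array([35.1068, 34.9618]), 16.183597564697266)
[24.5274 63.1233] (array([ 0.5935, -0.2885]), array([27.5087, 42.9946]), 78.05662536621094)
[421.1537 163.4713] (array([ 0.2792, -0.185 ]), array([186.7415, 318.2293]), 15.224732398986816)
[291.3511   6.8298] (array([ 0.3848, -0.326 ]), array([14.4767, 30.5413]), 89.99764251708984)
[188.8333  14.0145] (array([ 0.4628, -0.3222]), array([21.9647, 35.5242]), 89.99775695800781)
[127.0128 186.2684] (array([ 0.6074, -0.1424]), array([406.664, 196.476]), 38.32256317138672)
```

```bash
python3 -m pendant '{"dr":[[0,0,0],[0,0,0],[0,0,-0.9],[0,0,-0.9],[0,0,-0.95],[0,0,0],[0,0,0],[0,0,0],[0,0,0],[0,0,0]],"offset":[[0.7,0.5,0],[0.7,0.5,0],[0,0,0.4],[0,0,0.6],[0,0,0.8],[0,0,0.8],[0,0,0.6],[0,0,0.3],[0,0,0],[0,0,0]],"fingers":[0.4,0.4,0.4,0.4,0.4,0.4,0.4,0.4,0.4,0.4]}'
python3 -m pendant '{"dr":[[0,0,0],[0,0,0],[0,0,0],[0,0,0],[0,0,0],[0,0,0],[0,0,0.9],[0,0,0.9],[0,0,0.95],[0,0,0]],"offset":[[0,0,0.04],[0,0,0],[0,0,0],[0,0,0],[0,0,0],[0,0,-0.4],[0,0,-0.7],[0,0,-0.8],[0,0,-0.8],[0,0,-0.6]],"fingers":[0.4,1,1,1,1,1,1,1,1,1]}'
python3 - <<'E'
from h import *
go([0.4475,.0665,.31],np.pi)
E
```

```text
clock: 33.1
position: [0.3686, -0.2415, 0.1785]
ee_rot: [-0.0, 0.801, -0.598, -0.0]
wrist_force: [-0.4, 0.8, 0.8]
gripper_width: 0.0512
grip_force: 0.0
clock: 33.93
position: [0.3687, -0.2417, 0.3118]
ee_rot: [0.0, -0.706, 0.708, -0.001]
wrist_force: [1.2, -0.4, -1.1]
gripper_width: 0.033
grip_force: 59.6
pos [ 0.3687 -0.2417  0.3118] toolz [ 0.0021 -0.0017 -1.    ] yaw_y 179.83152527678467 shift [-7.7112 -1.9465  0.0361] total turn z -0.028079120535887164 q6 -2.294958583054306 t 33.9333
```

```bash
python3 -m pendant '{"dr":[[0,0,0],[0,0,0],[0,0,0],[0,0,0],[0,0,0],[0,0,0],[0,0,0],[0,0,0],[0,0,0],[0,0,0]],"offset":[[-0.9,-0.2,0],[-1,-0.25,0],[-1,-0.25,0],[-1,-0.25,0],[-1,-0.25,0],[-1,-0.25,0],[-1,-0.25,0],[-0.95,-0.25,0],[0,0,0.2],[0,0,0.3]],"fingers":[1,1,1,1,1,1,1,1,1,1]}'
python3 -m pendant '{"dr":[[0,0,0],[0,0,0],[0,0,0],[0,0,0],[0,0,0],[0,0,0],[0,0,0],[0,0,0],[0,0,0],[0,0,0]],"offset":[[0,0,0.5],[0,0,0.5],[0,0,0.3],[0,0,0.1],[0,0,0],[0,0,0],[0,0,0],[0,0,0],[0,0,0],[0,0,-0.3]],"fingers":[1,1,1,1,1,1,0.48,0.48,0.48,0.48]}'
python3 -m pendant '{"dr":[[0,0,0],[0,0,0],[0,0,0],[0,0,0],[0,0,0],[0,0,0],[0,0,0],[0,0,0],[0,0,0],[0,0,0]],"offset":[[0,0,-0.5],[0,0,-0.8],[0,0,-0.8],[0.9,0,-0.2],[1,0,-0.2],[1,0,-0.2],[1,0,0],[1,0,0],[1,0,0],[1,0,0]],"fingers":[0.48,0.48,0.48,0.4,0.4,0.4,0.4,0.4,0.4,0.4]}'
python3 - <<'E'
from h import *
im,p=shot("wrist","w8");go([0.4655,-.326,.3],np.radians(193.3))
for b in reds(im,(100,0,400,250),amin=300,smin=60):
    print(b.mean(0),rect(ray(p,b,.03)))
E
```

```text
clock: 34.77
position: [0.4474, 0.0747, 0.2902]
ee_rot: [-0.001, 0.709, -0.705, 0.001]
wrist_force: [-0.7, 0.2, -0.1]
gripper_width: 0.033
grip_force: 59.7
clock: 35.6
position: [0.4472, 0.0719, 0.2453]
ee_rot: [0.001, -0.707, 0.707, -0.001]
wrist_force: [-0.3, 0.7, -0.1]
gripper_width: 0.0444
grip_force: 0.0
clock: 36.43
position: [0.4456, -0.2058, 0.3534]
ee_rot: [0.0, -0.707, 0.707, -0.0]
wrist_force: [1.0, 0.1, 0.5]
gripper_width: 0.0508
grip_force: 0.0
pos [ 0.4467 -0.2118  0.3539] toolz [ 0.0025 -0.0079 -1.    ] yaw_y 179.6687430424985 shift [ 2.8407 -0.4828  1.3706] total turn z -2.271876159583584 q6 -2.1373828350579225 t 36.4833
[167.3463 213.5369] (array([ 0.5407, -0.1625]), array([163.3306,  80.3069]), 0.00569087965413928)
[237.5     37.7986] (array([ 0.4661, -0.3303]), array([33.5514, 33.44  ]), 14.004355430603027)
[374.8355 136.2931] (array([ 0.356 , -0.2471]), array([ 86.398 , 220.7463]), 8.565238952636719)
[328.3684  23.218 ] (array([ 0.3877, -0.3425]), array([36.9352, 34.0247]), 37.31071853637695)
[180.9081  57.4188] (array([ 0.5186, -0.3115]), array([36.2527, 98.4896]), 9.816000938415527)
```

```bash
python3 -m pendant '{"dr":[[0,0,0],[0,0,0],[0,0,0],[0,0,0],[0,0,-0.8],[0,0,-0.8],[0,0,-0.7],[0,0,0],[0,0,0],[0,0,0]],"offset":[[0.8,-0.12,0.2],[0.8,-0.12,0.3],[0.8,-0.12,0.3],[0.69,-0.11,0.4],[0,0,0.6],[0,0,0.7],[0,0,0.7],[0,0,0.6],[0,0,0.4],[0,0,0.15]],"fingers":[0.4,0.4,0.4,0.4,0.4,0.4,0.4,0.4,0.4,0.4]}'
python3 - <<'E'
from h import *
go([0.466,-.328,.178])
E
python3 -m pendant '{"dr":[[0,0,0],[0,0,0],[0,0,0],[0,0,0],[0,0,0],[0,0,0],[0,0,0.8],[0,0,0.8],[0,0,0.7],[0,0,0]],"offset":[[0,0,0.04],[0,0,0],[0,0,0],[0,0,0],[0,0,0],[0,0,-0.4],[0,0,-0.7],[0,0,-0.8],[0,0,-0.8],[0,0,-0.6]],"fingers":[0.4,1,1,1,1,1,1,1,1,1]}'
python3 - <<'E'
from h import *
go([0.5075,.0265,.31],np.pi)
E
```

```text
clock: 37.32
position: [0.4636, -0.3261, 0.1761]
ee_rot: [-0.0, 0.787, -0.617, -0.003]
wrist_force: [-1.0, -0.8, 0.7]
gripper_width: 0.051
grip_force: 0.0
pos [ 0.4636 -0.3261  0.1761] toolz [-0.0043  0.0038 -1.    ] yaw_y -166.2030328622525 shift [ 0.0608 -0.0454 -0.0486] total turn z None q6 -2.538526278368657 t 37.3167
clock: 38.15
position: [0.4658, -0.3275, 0.3129]
ee_rot: [0.0, -0.706, 0.708, -0.002]
wrist_force: [1.4, -0.6, -0.5]
gripper_width: 0.0328
grip_force: 60.4
pos [ 0.4658 -0.3275  0.3129] toolz [ 0.0028 -0.0025 -1.    ] yaw_y 179.88398494956394 shift [-8.8514 -1.0246  0.0538] total turn z -0.019335841739341938 q6 -2.295053375641198 t 38.15
```

```bash
python3 -m pendant '{"dr":[[0,0,0],[0,0,0],[0,0,0],[0,0,0],[0,0,0],[0,0,0],[0,0,0],[0,0,0],[0,0,0],[0,0,0]],"offset":[[-0.92,-0.1,0],[-1,-0.1,0],[-1,-0.1,0],[-1,-0.1,0],[-1,-0.1,0],[-1,-0.1,0],[-1,-0.1,0],[-1,-0.2,0],[-0.9,-0.15,0],[0,0,0]],"fingers":[1,1,1,1,1,1,1,1,1,1]}'
python3 - <<'E'
from h import *
im,p=shot("top","t9");go([0.5075,.0265,.2345],np.pi)
cv2.imwrite("pics/c9.png",cv2.resize(im[130:280,130:390,::-1],None,fx=3,fy=3,interpolation=cv2.INTER_CUBIC))
E
```

```text
clock: 38.98
position: [0.5076, 0.0307, 0.3104]
ee_rot: [-0.002, 0.71, -0.704, -0.0]
wrist_force: [0.4, -0.9, 0.1]
gripper_width: 0.0329
grip_force: 60.5
pos [0.5074 0.0286 0.3102] toolz [ 0.0014  0.0003 -1.    ] yaw_y -179.6475215280012 shift [0.0519 0.0002 1.8928] total turn z 0.05874641199979976 q6 -1.6480805769538678 t 39.0333
```

View pics/c9.png

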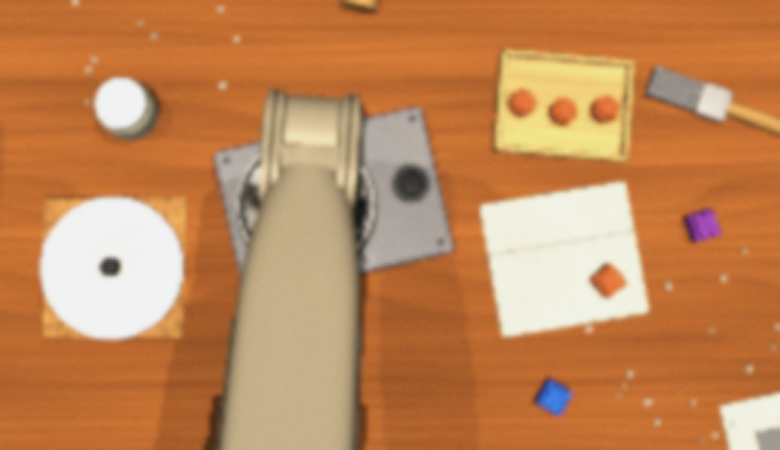

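The crop shows three rounds in the tray, one square left on the sheet at (608,280), and the lid undisturbed on the mat at (110,267). Next I lower the third square.

```bash
python3 -m pendant '{"dr":[[0,0,0],[0,0,0],[0,0,0],[0,0,0],[0,0,0],[0,0,0],[0,0,0],[0,0,0],[0,0,0],[0,0,0]],"offset":[[0,0,0.5],[0,0,0.6],[0,0,0.5],[0,0,0.2],[0,0,0.08],[0,0,0],[0,0,0],[0,0,0],[0,0,0],[0,0,-0.3]],"fingers":[1,1,1,1,1,1,1,0.48,0.48,0.48]}'
python3 -m pendant '{"dr":[[0,0,0],[0,0,0],[0,0,0],[0,0,0],[0,0,0],[0,0,0],[0,0,0],[0,0,0],[0,0,0],[0,0,0]],"offset":[[0,0,-0.5],[0,0,-0.8],[0,0,-0.8],[0.8,0.4,-0.2],[0.9,0.4,-0.2],[0.9,0.4,-0.2],[0.9,0.4,0],[0.9,0.4,0],[0.9,0.4,0],[0.9,0.4,0]],"fingers":[0.48,0.48,0.48,0.4,0.4,0.4,0.4,0.4,0.4,0.4]}'
python3 - <<'E'
from h import *
go([0.387,-.34,.3],np.radians(128))
E
```

```text
clock: 39.87
position: [0.5063, 0.0255, 0.2454]
ee_rot: [0.001, 0.707, -0.707, -0.001]
wrist_force: [0.2, 0.3, -0.3]
gripper_width: 0.0446
grip_force: 0.0
clock: 40.7
position: [0.3947, -0.2243, 0.3557]
ee_rot: [-0.0, 0.707, -0.707, 0.002]
wrist_force: [1.1, 0.6, 0.3]
gripper_width: 0.0511
grip_force: 0.0
pos [ 0.3947 -0.2243  0.3557] toolz [ 0.0031 -0.0023 -1.    ] yaw_y -179.9707746542625 shift [2.8886 0.1972 1.3982] total turn z 8.671537557622921 q6 -2.230732465548603 t 40.7
```

```bash
python3 -m pendant '{"dr":[[0,0,0],[0,0,0],[0,0,0],[0,0,1],[0,0,1],[0,0,1],[0,0,1],[0,0,1],[0,0,1],[0,0,1]],"offset":[[0.97,0.06,0.3],[0.98,0.07,0.3],[0.98,0.07,0.3],[0,0,0],[0,0,0],[0,0,0],[0,0,0],[0,0,0],[0,0,0],[0,0,0]],"fingers":[0.4,0.4,0.4,0.4,0.4,0.4,0.4,0.4,0.4,0.4]}'
python3 -m pendant '{"dr":[[0,0,1],[0,0,0.6],[0,0,0],[0,0,0],[0,0,0],[0,0,0],[0,0,0],[0,0,0],[0,0,0],[0,0,0]],"offset":[[0,0,0.2],[0,0,0.3],[0,0,0],[0,0,0],[0,0,0],[0,0,0],[0,0,0],[0,0,0],[0,0,0],[0,0,0]],"fingers":[0.4,0.4,0.4,0.4,0.4,0.4,0.4,0.4,0.4,0.4]}'
python3 - <<'E'
from h import *
go([0.387,-.34,.178],np.radians(128))
E
```

```text
clock: 41.53
position: [0.3877, -0.3403, 0.3193]
ee_rot: [0.0, -0.404, 0.915, -0.001]
wrist_force: [-0.6, -0.3, -0.2]
gripper_width: 0.0513
grip_force: 0.0
clock: 42.37
position: [0.3874, -0.3397, 0.2985]
ee_rot: [0.0, -0.329, 0.944, -0.0]
wrist_force: [0.2, -0.2, -0.2]
gripper_width: 0.0513
grip_force: 0.0
pos [ 0.3874 -0.3397  0.2985] toolz [ 0.0002 -0.0003 -1.    ] yaw_y 128.43322456250453 shift [0.014  0.001  3.0122] total turn z 0.07220409375075475 q6 -1.5160612948310113 t 42.3667
```

```bash
python3 -m pendant '{"dr":[[0,0,0],[0,0,0],[0,0,0],[0,0,0],[0,0,0],[0,0,0],[0,0,0],[0,0,0],[0,0,0],[0,0,0]],"offset":[[0,0,0.6],[0,0,0.8],[0,0,0.8],[0,0,0.6],[0,0,0.2],[0,0,0],[0,0,0],[0,0,0],[0,0,0],[0,0,0]],"fingers":[0.4,0.4,0.4,0.4,0.4,0.4,0.4,1,1,1]}'
python3 -m pendant '{"dr":[[0,0,0],[0,0,0],[0,0,-0.6],[0,0,-1],[0,0,-1],[0,0,-1],[0,0,-1],[0,0,-1],[0,0,-1],[0,0,-1]],"offset":[[0,0,0],[0,0,0],[0,0,-0.4],[0,0,-0.7],[0,0,-0.8],[0,0,-0.8],[0,0,-0.6],[0,0,0],[0,0,0],[0,0,0]],"fingers":[1,1,1,1,1,1,1,1,1,1]}'
python3 -m pendant '{"dr":[[0,0,-1],[0,0,0],[0,0,0],[0,0,0],[0,0,0],[0,0,0],[0,0,0],[0,0,0],[0,0,0],[0,0,0]],"offset":[[0,0,0],[-0.9,0,0],[-1,0,0],[-1,0,0],[-1,-0.2,0],[-1,-0.2,0],[-1,-0.2,0],[-1,-0.3,0],[-1,-0.3,0],[-1,-0.3,0]],"fingers":[1,1,1,1,1,1,1,1,1,1]}'
python3 - <<'E'
from h import *
go([0.4475,.0255,.31],np.pi)
E
```

```text
clock: 43.2
position: [0.3884, -0.3407, 0.1804]
ee_rot: [0.001, -0.329, 0.944, -0.002]
wrist_force: [0.1, -0.7, 5.3]
gripper_width: 0.0329
grip_force: 60.3
clock: 44.03
position: [0.3875, -0.3397, 0.3118]
ee_rot: [-0.0, -0.671, 0.741, -0.001]
wrist_force: [-1.1, -0.1, -0.8]
gripper_width: 0.033
grip_force: 59.7
clock: 44.87
position: [0.447, 0.0182, 0.311]
ee_rot: [-0.0, 0.707, -0.707, 0.001]
wrist_force: [1.4, -1.0, -0.6]
gripper_width: 0.0323
grip_force: 59.7
pos [0.447  0.0182 0.311 ] toolz [ 0.0015 -0.0003 -1.    ] yaw_y -179.98297085678976 shift [-0.1817 -0.0126  0.0252] total turn z 0.0028381905350386197 q6 -1.6749700950348145 t 44.8667
```

```bash
python3 -m pendant '{"dr":[[0,0,0],[0,0,0],[0,0,0],[0,0,0],[0,0,0],[0,0,0],[0,0,0],[0,0,0],[0,0,0],[0,0,0]],"offset":[[-0.2,0,0],[0,0,0.3],[0,0,0.6],[0,0,0.6],[0,0,0.3],[0,0,0.1],[0,0,0],[0,0,0],[0,0,0],[0,0,0]],"fingers":[1,1,1,1,1,1,1,0.48,0.48,0.48]}'
python3 -m pendant '{"dr":[[0,0,0],[0,0,0],[0,0,0],[0,0,0],[0,0,0],[0,0,0],[0,0,0],[0,0,0],[0,0,0],[0,0,0]],"offset":[[0,0,-0.3],[0,0,-0.5],[0,0,-0.8],[0,0,-0.9],[-0.5,0,-0.8],[-0.5,0,-0.8],[-0.8,-0.5,0],[-0.4,0,0],[0,0,0],[0,0,0]],"fingers":[0.48,0.48,0.48,0,0,0,0,0,0,0]}'
python3 - <<'E'
from h import *
im,p=shot("wrist","w10");go([0.4055,0.292,.25],np.pi/2)
E
```

```text
clock: 45.7
position: [0.4491, 0.0237, 0.2358]
ee_rot: [-0.002, 0.707, -0.707, 0.002]
wrist_force: [5.1, 0.2, 3.4]
gripper_width: 0.0443
grip_force: 2.7
clock: 46.53
position: [0.4661, 0.1124, 0.3975]
ee_rot: [0.002, 0.708, -0.706, -0.001]
wrist_force: [-0.1, -1.2, -0.4]
gripper_width: 0.0856
grip_force: 0.0
pos [0.4661 0.1118 0.3973] toolz [-0.0033 -0.0012 -1.    ] yaw_y -179.94779901641067 shift [-4.51    1.4982  3.6813] total turn z -14.991299836068444 q6 -1.4709945654435408 t 46.5833
```

View pics/w10.png

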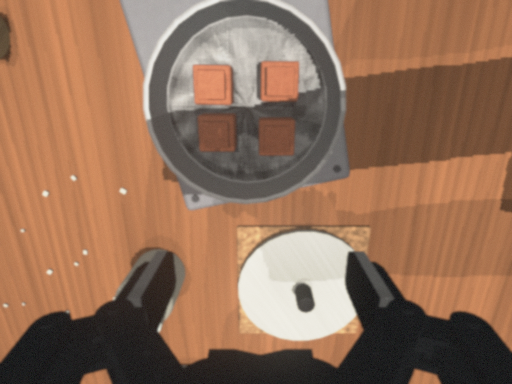

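The four squares stand in the bowl at (213,85), (279,81), (217,133) and (277,137). The lid is on the mat at (302,284). Next I measure the rim and the lid from this picture.

```bash
cat >> h.py <<'E'
def circ(p,im,z,r,c0,half=.02):
    e=cv2.Canny(cv2.GaussianBlur(cv2.cvtColor(im,cv2.COLOR_RGB2GRAY),(3,3),0),40,100)
    v,u=np.nonzero(e);P=ray(p,np.c_[u,v],z)[:,:2];P=P[abs(np.linalg.norm(P-c0,axis=1)-r)<half]
    g=np.stack(np.meshgrid(np.arange(-12,12.1,.5),np.arange(-12,12.1,.5)),-1).reshape(-1,2)/1000+c0
    d=np.linalg.norm(P[None]-g[:,None],axis=2)-r
    n=(abs(d)<.001).sum(1);i=n.argmax();c=g[i]
    q=P[abs(d[i])<.002]
    # algebraic refine
    A=np.c_[2*q,np.ones(len(q))];s=np.linalg.lstsq(A,(q**2).sum(1),rcond=None)[0]
    return c,n[i],s[:2],np.sqrt(s[2]+s[0]**2+s[1]**2)
E
python3 - <<'E'
from h import *
im,p=shot("wrist")
for r in(.085,.080): print("rim",r,circ(p,im,.108,r,np.array([.4775,.0455])))
print("lid",circ(p,im,.017,.09,np.array([.405,.292])))
t,pt=shot("top")
for r in(.085,.080): print("toprim",r,circ(pt,t,.108,r,np.array([.4775,.0455])))
print("toplid",circ(pt,t,.017,.09,np.array([.405,.292])))
t0=cv2.imread("pics/top0.png")[...,::-1].copy();print("toplid0",circ(pt,t0,.114,.09,np.array([.4775,.0455])))
go([0.4055,0.292,.25],np.pi)
E
```

```text
rim 0.085 (array([0.479 , 0.0475]), np.int64(311), array([0.479 , 0.0472]), np.float64(0.08467227785193035))
rim 0.08 (array([0.479, 0.045]), np.int64(501), array([0.4788, 0.0449]), np.float64(0.07924160187240098))
lid (array([0.4065, 0.2915]), np.int64(287), array([0.4065, 0.2917]), np.float64(0.0897566478868236))
toprim 0.085 (array([0.4695, 0.04  ]), np.int64(38), array([0.4695, 0.0401]), np.float64(0.08517529536920472))
toprim 0.08 (array([0.4665, 0.0355]), np.int64(42), array([0.4666, 0.0354]), np.float64(0.0801953307475178))
toplid (array([0.406 , 0.2935]), np.int64(73), array([0.4058, 0.2934]), np.float64(0.09024725323031492))
toplid0 (array([0.4765, 0.0455]), np.int64(84), array([0.4767, 0.0456]), np.float64(0.09031187966598779))
pos [0.4663 0.1113 0.3973] toolz [-0.0027 -0.0008 -1.    ] yaw_y 179.96765647031842 shift [-4.5194  1.5114  3.6833] total turn z -0.0053905882802646144 q6 -1.470714672125179 t 46.6833
```

```bash
python3 -m pendant '{"dr":[[0,0,0],[0,0,0],[0,0,0],[0,0,0],[0,0,0],[0,0,0],[0,0,0],[0,0,0],[0,0,0],[0,0,0]],"offset":[[-0.8,0.3,0.4],[-0.9,0.3,0.6],[-0.9,0.3,0.6],[-0.9,0.3,0.6],[-0.9,0.3,0.6],[-0.1,0,0],[0,0,0],[0,0,0],[0,0,0],[0,0,0]],"fingers":[0,0,0,0,0,0,0,0,0,0]}'
python3 - <<'E'
from h import *
go([0.406,0.292,.197],np.pi)
E
```

```text
clock: 47.52
position: [0.4115, 0.2807, 0.2943]
ee_rot: [0.001, -0.706, 0.708, -0.0]
wrist_force: [-0.1, 0.1, 0.2]
gripper_width: 0.0855
grip_force: 0.0
pos [0.4115 0.2807 0.2943] toolz [ 0.0018  0.0005 -1.    ] yaw_y 179.8898156835855 shift [-0.2801  0.1431  2.4312] total turn z -0.018364052735748048 q6 -1.0999587089477676 t 47.5167
```

```bash
python3 -m pendant '{"dr":[[0,0,0],[0,0,0],[0,0,0],[0,0,0],[0,0,0],[0,0,0],[0,0,0],[0,0,0],[0,0,0],[0,0,0]],"offset":[[-0.28,0.14,0],[0,0,0.4],[0,0,0.7],[0,0,0.7],[0,0,0.5],[0,0,0.1],[0,0,0],[0,0,0],[0,0,0],[0,0,0]],"fingers":[0,0,0,0,0,0,0,0,0,0]}'
python3 - <<'E'
from h import *
go([0.406,0.292,.197],np.pi)
E
```

```text
clock: 48.35
position: [0.406, 0.2933, 0.199]
ee_rot: [0.002, -0.707, 0.707, -0.001]
wrist_force: [-0.1, 0.3, -0.6]
gripper_width: 0.0852
grip_force: 0.0
pos [0.406  0.2933 0.199 ] toolz [ 0.0032  0.0017 -1.    ] yaw_y 179.99868273458983 shift [0.0332 0.0014 0.0497] total turn z -0.00021954423502583973 q6 -1.074299814932127 t 48.35
```

Position is good, so I grip the knob and lift.

```bash
python3 -m pendant '{"dr":[[0,0,0],[0,0,0],[0,0,0],[0,0,0],[0,0,0],[0,0,0],[0,0,0],[0,0,0],[0,0,0],[0,0,0]],"offset":[[0,0,0.05],[0,0,0],[0,0,0],[0,0,0],[0,0,0],[0,0,0],[0,0,0],[0,0,0],[0,0,0],[0,0,0]],"fingers":[1,1,1,1,1,1,1,1,1,1]}'
python3 - <<'E'
from h import *
go([0.478,0.047,.345],np.pi)
E
python3 -m pendant '{"dr":[[0,0,0],[0,0,0],[0,0,0],[0,0,0],[0,0,0],[0,0,0],[0,0,0],[0,0,0],[0,0,0],[0,0,0]],"offset":[[0,0,-0.3],[0,0,-0.6],[0,0,-0.8],[0,0,-0.8],[0,0,-0.7],[0,0,-0.5],[0,0,0],[0,0,0],[0,0,0],[0,0,0]],"fingers":[1,1,1,1,1,1,1,1,1,1]}'
python3 - <<'E'
from h import *
go([0.478,0.047,.345],np.pi)
E
```

```text
clock: 49.18
position: [0.4051, 0.2931, 0.1956]
ee_rot: [-0.0, 0.707, -0.707, 0.0]
wrist_force: [-0.5, 0.1, 5.3]
gripper_width: 0.0223
grip_force: 58.8
pos [0.4051 0.2931 0.1956] toolz [ 0.0005  0.0002 -1.    ] yaw_y -179.9740798628306 shift [ 6.1518 -1.822  -3.7366] total turn z 0.004320022861572201 q6 -1.0742836569579173 t 49.1833
clock: 50.02
position: [0.4038, 0.2924, 0.3406]
ee_rot: [0.002, 0.707, -0.707, -0.001]
wrist_force: [0.5, 0.4, -3.0]
gripper_width: 0.0222
grip_force: 59.2
pos [0.4038 0.2924 0.3406] toolz [-0.0045 -0.0024 -1.    ] yaw_y -179.98214548919273 shift [ 6.1348 -1.852  -0.1046] total turn z 0.0029757518012119206 q6 -1.074225975035453 t 50.0167
```

```bash
python3 -m pendant '{"dr":[[0,0,0],[0,0,0],[0,0,0],[0,0,0],[0,0,0],[0,0,0],[0,0,0],[0,0,0],[0,0,0],[0,0,0]],"offset":[[0.5,-0.15,0],[0.8,-0.25,0],[0.9,-0.25,0],[0.9,-0.25,0],[0.9,-0.25,0],[0.9,-0.25,0],[0.8,-0.25,0],[0.44,-0.16,0],[0,0,0],[0,0,0]],"fingers":[1,1,1,1,1,1,1,1,1,1]}'
python3 -m pendant '{"dr":[[0,0,0],[0,0,0],[0,0,0],[0,0,0],[0,0,0],[0,0,0],[0,0,0],[0,0,0],[0,0,0],[0,0,0]],"offset":[[0,0,0.2],[0,0,0.2],[0,0,0.1],[0,0,0],[0,0,0],[0,0,0],[0,0,0],[0,0,0],[0,0,0],[0,0,0]],"fingers":[1,1,1,1,1,1,1,1,1,1]}'
python3 - <<'E'
from h import *
go([0.478,0.0475,.2945],np.pi)
im,p=shot("wrist","w11");s=env.sense();z=s["position"][2]-.1927
print("lid",circ(p,im,z+.013,.09,s["position"][:2]))
s=env.sense();print(s["gripper_width"],s["position"])
E
```

```text
clock: 50.85
position: [0.477, 0.0465, 0.3414]
ee_rot: [-0.001, -0.706, 0.708, 0.002]
wrist_force: [-0.2, 0.4, -3.5]
gripper_width: 0.0222
grip_force: 59.0
clock: 51.68
position: [0.4775, 0.0474, 0.3235]
ee_rot: [-0.0, 0.707, -0.707, 0.0]
wrist_force: [-0.5, -1.0, -3.0]
gripper_width: 0.0224
grip_force: 59.1
pos [0.4775 0.0474 0.3235] toolz [ 0.0005 -0.     -1.    ] yaw_y -179.9789101494547 shift [-0.003  -0.0117  0.725 ] total turn z 0.0035149750908852456 q6 -1.6070776346563358 t 51.6833
lid (array([0.478 , 0.0474]), np.int64(504), array([0.478 , 0.0474]), np.float64(0.08970309251251289))
0.02218304527852638 [0.4775 0.0474 0.3234]
```

View pics/w11.png

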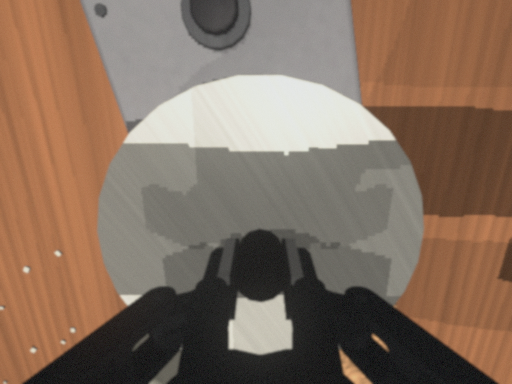

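The lid is held level at (262,195), with its centre within about 1 mm of the measured rim centre. I lower it gently.

```bash
python3 -m pendant '{"dr":[[0,0,0],[0,0,0],[0,0,0],[0,0,0],[0,0,0],[0,0,0],[0,0,0],[0,0,0],[0,0,0],[0,0,0]],"offset":[[0,-0.02,0.1],[0,0,0.15],[0,0,0.15],[0,0,0.1],[0,0,0.1],[0,0,0.07],[0,0,0.05],[0,0,0],[0,0,0],[0,0,0]],"fingers":[1,1,1,1,1,1,1,1,1,1]}'
python3 - <<'E'
from h import *
go([0.478,0.0475,.2945],np.pi)
E
```

```text
clock: 52.57
position: [0.4782, 0.0474, 0.2944]
ee_rot: [0.0, 0.707, -0.707, -0.0]
wrist_force: [-0.1, 0.3, -3.0]
gripper_width: 0.0223
grip_force: 59.1
pos [0.4782 0.0474 0.2944] toolz [-0.0001 -0.     -1.    ] yaw_y -179.97416777871572 shift [-0.0021  0.0043 -0.0021] total turn z 0.004305370214045579 q6 -1.6070456067624215 t 52.5667
```

```bash
python3 -m pendant '{"dr":[[0,0,0],[0,0,0],[0,0,0],[0,0,0],[0,0,0],[0,0,0],[0,0,0],[0,0,0],[0,0,0],[0,0,0]],"offset":[[0,0,0.03],[0,0,0.02],[0,0,0],[0,0,0],[0,0,0],[0,0,0],[0,0,0],[0,0,0],[0,0,0],[0,0,0]],"fingers":[1,1,1,1,1,1,1,1,1,1]}'
```

```text
clock: 53.4
position: [0.4783, 0.0474, 0.2926]
ee_rot: [-0.0, 0.707, -0.707, 0.0]
wrist_force: [-0.2, 0.8, -1.1]
gripper_width: 0.0221
grip_force: 59.4
```

```bash
python3 -m pendant '{"dr":[[0,0,0],[0,0,0],[0,0,0],[0,0,0],[0,0,0],[0,0,0],[0,0,0],[0,0,0],[0,0,0],[0,0,0]],"offset":[[0,0,0],[0,0,0],[0,0,0],[0,0,0],[0,0,0],[0,0,-0.3],[0,0,-0.6],[0,0,-0.7],[0,0,-0.7],[0,0,0]],"fingers":[0,0,0,0,0,0,0,0,0,0]}'
python3 -m pendant '{"dr":[[0,0,0],[0,0,0],[0,0,0],[0,0,0],[0,0,0],[0,0,0],[0,0,0],[0,0,0],[0,0,0],[0,0,0]],"offset":[[0.5,0,-0.4],[0.8,-0.18,-0.4],[0.8,-0.18,0],[0.8,-0.18,0],[0.4,-0.18,0],[0,0,0],[0,0,0],[0,0,0],[0,0,0],[0,0,0]],"fingers":[1,1,1,1,1,1,1,1,1,1]}'
python3 - <<'E'
from h import *
im,p=shot("wrist","w12");t,pt=shot("top","t12");sd,ps=shot("side","s12")
print("lid top",circ(pt,t,.114,.09,np.array([.4775,.0455])))
cv2.imwrite("pics/s12c.png",cv2.resize(sd[160:260,180:320,::-1],None,fx=5,fy=5,interpolation=cv2.INTER_CUBIC))
# button height by two views (top0 / first w3)
V=sd.max(2)
print("side expected px for z .055,.06,.065",proj(ps,[[.5074,-.0855,z] for z in(.055,.06,.065)]))
for b in blobs(sd.max(2)[205:235,262:295]<60,15):print((b+[262,205]).mean(0),cv2.boundingRect(b+[262,205]))
go([.5074,-.0855,.26],np.pi)
E
```

```text
clock: 54.23
position: [0.4804, 0.0474, 0.3904]
ee_rot: [-0.004, 0.707, -0.707, 0.004]
wrist_force: [1.2, -0.3, 0.5]
gripper_width: 0.0852
grip_force: 0.0
clock: 55.07
position: [0.5067, -0.0836, 0.4163]
ee_rot: [0.0, 0.708, -0.706, -0.0]
wrist_force: [-0.1, -0.1, -0.6]
gripper_width: 0.0002
grip_force: 0.0
lid top (array([0.478, 0.048]), np.int64(66), array([0.4778, 0.0479]), np.float64(0.09015118885761819))
side expected px for z .055,.06,.065 [[277.7476 221.6771]
 [277.8237 220.34  ]
 [277.9001 218.9956]]
[277.9762 221.3333] (270, 215, 17, 13)
[267.4722 212.2222] (262, 205, 11, 15)
pos [ 0.5069 -0.0838  0.4165] toolz [ 0.  0. -1.] yaw_y -179.9069275685515 shift [ 0.0415 -0.0127  3.9117] total turn z 0.015512071908080087 q6 -1.862225351541301 t 55.2167
```

View pics/s12c.png

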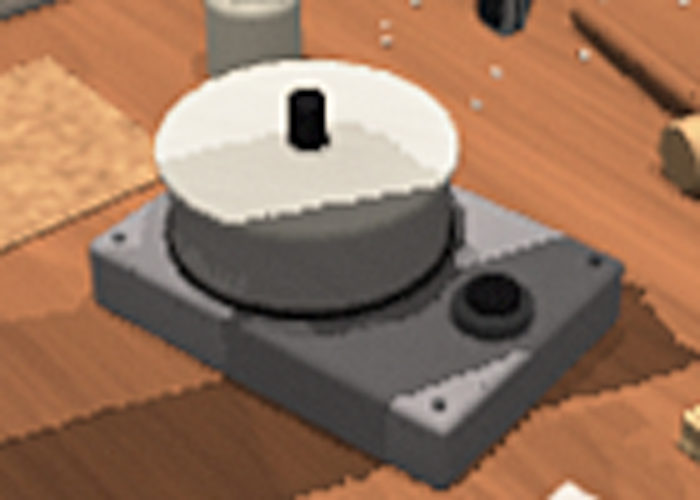

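The side crop shows the lid sitting level on the bowl and the button clear at crop pixel (492,300). I go down over the button with the fingers shut.

```bash
python3 -m pendant '{"dr":[[0,0,0],[0,0,0],[0,0,0],[0,0,0],[0,0,0],[0,0,0],[0,0,0],[0,0,0],[0,0,0],[0,0,0]],"offset":[[0.04,0,0.5],[0,0,0.8],[0,0,0.9],[0,0,0.9],[0,0,0.6],[0,0,0.3],[0,0,0.1],[0,0,0],[0,0,0],[0,0,0]],"fingers":[1,1,1,1,1,1,1,1,1,1]}'
python3 -m pendant '{"dr":[[0,0,0],[0,0,0],[0,0,0],[0,0,0],[0,0,0],[0,0,0],[0,0,0],[0,0,0],[0,0,0],[0,0,0]],"offset":[[0,0,0.05],[0,0,0.05],[0,0,0.05],[0,0,0.05],[0,0,0.05],[0,0,0],[0,0,0],[0,0,0],[0,0,0],[0,0,0]],"fingers":[1,1,1,1,1,1,1,1,1,1]}'
```

```text
clock: 56.05
position: [0.508, -0.0864, 0.254]
ee_rot: [-0.001, 0.707, -0.707, 0.001]
wrist_force: [-0.5, -0.1, 0.1]
gripper_width: -0.0002
grip_force: 0.0
clock: 56.88
position: [0.5073, -0.0863, 0.2427]
ee_rot: [-0.0, 0.707, -0.707, 0.0]
wrist_force: [1.4, -0.7, 3.6]
gripper_width: 0.0001
grip_force: 1.5
```

```bash
python3 -m pendant '{"dr":[[0,0,0],[0,0,0],[0,0,0],[0,0,0],[0,0,0],[0,0,0],[0,0,0],[0,0,0],[0,0,0],[0,0,0]],"offset":[[0,0,0.04],[0,0,0.04],[0,0,0.03],[0,0,0],[0,0,0],[0,0,0],[0,0,0],[0,0,0],[0,0,0],[0,0,0]],"fingers":[1,1,1,1,1,1,1,1,1,1]}'
```

```text
clock: 57.72
position: [0.5074, -0.0863, 0.2393]
ee_rot: [-0.0, 0.707, -0.707, 0.0]
wrist_force: [-2.3, 0.6, 12.1]
gripper_width: 0.0003
grip_force: 6.1
```

```bash
python3 -m pendant '{"dr":[[0,0,0],[0,0,0],[0,0,0],[0,0,0],[0,0,0],[0,0,0],[0,0,0],[0,0,0],[0,0,0],[0,0,0]],"offset":[[0,0,0.03],[0,0,0],[0,0,0],[0,0,0],[0,0,0],[0,0,0],[0,0,0],[0,0,0],[0,0,0],[0,0,0]],"fingers":[1,1,1,1,1,1,1,1,1,1]}'
```

```text
clock: 58.55
position: [0.5074, -0.0862, 0.2392]
ee_rot: [-0.0, 0.707, -0.707, 0.0]
wrist_force: [-5.1, 2.4, 19.6]
gripper_width: -0.0001
grip_force: 9.7
```

The position holds while the force rises, so the button is at its stop. I withdraw and check.

```bash
python3 -m pendant '{"dr":[[0,0,0],[0,0,0],[0,0,0],[0,0,0],[0,0,0],[0,0,0],[0,0,0],[0,0,0],[0,0,0],[0,0,0]],"offset":[[0,0,-0.3],[0,0,-0.5],[0,0,-0.8],[0,0,-0.9],[0,0,-0.9],[0.5,0.5,-0.5],[0.8,0.5,0],[0.8,0.5,0],[0,0,0],[0,0,0]],"fingers":[1,1,1,1,1,1,1,1,1,1]}'
python3 - <<'E'
from h import *
sd,ps=shot("side");t,pt=shot("top")
a=cv2.resize(sd[150:320,150:410,::-1],None,fx=2.2,fy=2.2);b=cv2.resize(t[130:280,130:390,::-1],None,fx=2.2,fy=2.2)[:220]
cv2.imwrite("pics/end.png",np.vstack([a,b])[:600])
print("lid top",circ(pt,t,.114,.09,np.array([.4775,.0455])))
E
```

```text
clock: 59.38
position: [0.4459, -0.1714, 0.3921]
ee_rot: [-0.0, -0.706, 0.708, 0.001]
wrist_force: [0.9, -0.2, -0.3]
gripper_width: -0.0002
grip_force: 0.0
lid top (array([0.4775, 0.048 ]), np.int64(82), array([0.4775, 0.048 ]), np.float64(0.09013538009130605))
```

View pics/end.png

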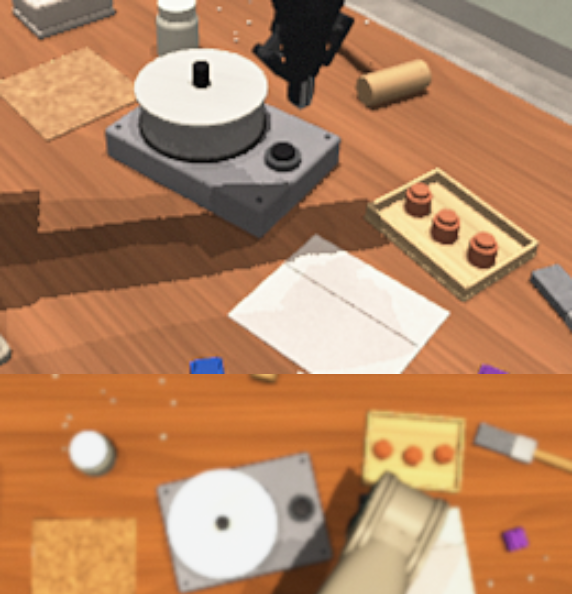

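The picture shows the lid level on the bowl at (202,90), the button up at (283,153), the three rounds in the tray and the paper empty. I'm handing in.

```bash
python3 -c "
from rig import env
print(env.finish_job())"
```

```text
the job is handed in; nothing more can be done
None
```

I handed the job in at about 59 s: the three rounds are in the tray, the four squares are in the bowl under the level, seated lid, and the button was pressed to its stop and came back up; the hand-in gave no verdict.

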